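Test the breaker and set up the buffet warmer

ROBOT

A 7-joint arm with a two-finger parallel gripper is mounted at the origin on the work surface. World frame = base frame: x ahead of the robot, y to its left, z up, the work surface at z = 0. Lengths are in m, angles in degrees, forces in N, time in s.
With the tool pointing down it reaches from about 0.425 to 0.875 m from the base axis. Payload 4.7 kg.
Tool frame: the origin (TCP) lies on the centre line of the jaws, within the pads' length; the fingertips stand 8 mm ahead of it and the grasp point (between the pads) lies 11 mm behind it; z points along the fingers, y is the direction in which the jaws open and shut (so a half turn about z gives the same grasp; the last joint's range is limited). The gripper opens to 87 mm and grips with 3 to 60 N. Pads are 19 mm wide; open, the fingers measure 117 mm over their backs; the gripper's body (75 mm by 190 mm) begins 51 mm behind the grasp point.
Start: joints at [-66.457, 18.392, -4.016, 83.108, 1.295, 78.541, -3.26], TCP at [0.251, 0.6, 0.231] pointing down, gripper open.
Joint ranges: [-163.93, 163.93], [-17.29, 119.83], [-79.2, 71.16], [3.27, 140.29], [-89.18, 269.18], [5.43, 117.66], [-154.24, 154.24]. Speed limits (degrees/s): [147.25, 147.25, 180, 180, 180, 180, 180].

INTERFACE

Orientations are given as [roll, pitch, yaw] about the fixed x, y, z axes, in that order (R = Rz(yaw) Ry(pitch) Rx(roll)).
In Python, from cell import status, vision, workorder gives the robot as it stands.
- The arm moves only by the tool step_arm, never from a script. Its argument "series" is a list of rows, each an object of numbers: "ax", "ay", "az": the turn, a rotation vector about the world's x, y, z in degrees; "x", "y", "z": the shift along the world's x, y, z in m; "claw": the opening in per cent of the stroke, from 0 (shut) to 100 (fully open). In form: [{"ax": .., "ay": .., "az": .., "x": .., "y": .., "z": .., "claw": ..}, ...]. A call has 1 to 12 rows; each row is the pose to reach, as a shift and turn from the pose commanded when the call began; what a row does not reach only later rows make up. A row lasts 1/10 s, in which the tool goes at most 50 mm and 8.59 degrees, less where a joint would pass 70% of its speed; a pose out of reach is approached as far as the arm can. A call with a gripper value outside its range is refused whole. The fingers move at their own pace and stop on an object; "squeeze" is the grip in N (left out, the last holds). Time passes only in rows, so rows that repeat a pose let the fingers close. It gives the time, the measured TCP pose, the force and the opening at its end, in the units of the state.
- status.get_obs(): the state, without advancing time (a new reading comes with each control period).
- vision.read_camera(name): name is "scene" or "side" or "wrist"; returns the picture (420x560x3 uint8, red, green, blue); there is no depth.
- vision.camera_params(name): a dict with "fovy" (degrees; the focal length in pixels is half the picture's height over the tangent of half this angle, whatever the lens; pixels are square), "cx", "cy" (the principal point, pixels), "eye" and "orientation" of the camera in the world; the wrist camera has in their place "tool_from_camera" (4x4, takes a point from camera to tool coordinates, whose origin is the TCP and whose axes are the flange's). Camera axes: x right, y down, z forward; pixel columns grow to the right and rows downward; lengths in m; the calibration is good to about 2 mm. The wrist camera is an equidistant fisheye: a pixel r from the principal point sees the ray r / f radians off the axis. A picture is of the moment at which its call begins: read the wrist's pose just before it. camera_params takes no time and is no camera call.
- workorder.sign_off(): hands the job in, once; it reports no verdict.
The state is a dict: "time_s": time; "qpos": joint angles; "joint_velocities": joint speeds; "effort": joint torques, N m; "tool_pos": TCP position; "tool_rot": TCP orientation; "force": force on the tool from outside, world axes, zero at the start; "wrist_torque": the same for the moment, N m; "grip_width": finger opening in m.
Only numpy, scipy, OpenCV 4.12 (cv2) and the standard library are available. Lean on these libraries where they do the work, as an engineer would, in place of code of your own. Each camera call takes 0.05 s, during which the arm holds its last target.

TASK

The buffet warming tray was left switched on: turn its rotary switch off, then press the test button on the power box's breaker so that its lever drops, and lift the lever back up until it latches. Then stand every lidded dish from the cork mat flat on the tray's black glass, inside the raised frame, and switch the tray on again, leaving the breaker lever up and the mug, jar and pepper mill where they are.

Things in the scene. Friction and masses are not known exactly. Their poses are not given: they have to be found in the camera images.
- rcd_box: Black portable power box, fixed, 190 mm deep (x), 160 mm wide (y), 125 mm high, with a steel carrying bar 28 mm above the back of its top. Origin: centre of its underside; z up; its front looks to its -x. The front slopes at 35 deg, from 30 mm high at x = -105 mm up to 125 mm at x = +30 mm. Stands left or right of the tray, the mat on the other side.
- breaker: White breaker let into the sloping front of the power box, 128 mm up the slope (its x), 80 mm wide (its y, to the left seen from outside looking up the slope), z the outward normal of the slope. Origin: its middle, on the slope; its white face lies at z = +14 mm. The lever's axis is parallel to y through x = 0, z = -6 mm; the lever's middle is at y = +18 mm.
- rcd_lever (a joint): Angle of the breaker's black lever, rad. 0: dropped, leaning 0.45 rad down the slope; 0.90: latched up, leaning 0.45 rad up the slope; 1.05: upper stop. Starts latched; only the test button releases it, then a spring throws it down. To reset it push it up past 0.95 (2 N at the tip at first, 5 N just before the latch) and let go: it stays at 0.90.
- lever_tip (a point): Middle of the free end of the breaker's lever, 55 mm from the lever's axis. The handle is 24 mm wide (across the slope), 13 mm thick and stands 29 mm out of the breaker's face. The point's axes turn with the lever (equal to the breaker's when it is dropped).
- test_button (a joint): Travel of the test button, m: 0 out, 0.007 fully in. Sprung: 1.5 N to start, 5 N fully in. Once it is about 3 mm in, the lever drops within 0.3 s; keep it pressed until the lever is down. It also dips by itself while the lever is lifted past the latch.
- test_button_top (a point): Centre of the outer face of the round grey test button, 20 mm across, 10 mm proud of the breaker's face. Axes as the breaker's (z outward). In the breaker's frame it lies at x = -30, y = -22, z = +24 mm.
- warmer: Warming tray, fixed: aluminium, 290 mm deep (x), 345 mm wide (y), 45 mm high. Origin: centre of its underside; z up. The 75 mm strip along its front (-x) is the control strip, with the rotary switch on its right half.
- glass (a point): Centre of the tray's black glass top, on its surface, 45 mm above the table. Axes as the tray's. The glass is 200 mm (x) by 330 mm (y), bordered by a frame 7.5 mm wide that stands 5 mm above the glass.
- switch (a joint): Angle of the tray's rotary switch, rad: 0 off (bar straight away along the tray's x), 1.047 on (60 degrees clockwise seen from above). A stop at each end; half-way it snaps over a hump, about 0.05 N m. Starts on.
- switch_grip (a point): On the axis of the rotary switch, 20 mm above the control strip's top (which is 45 mm above the table). The switch is a black bar 64 mm long (along this point's x axis, which turns with it), 14 mm wide (y) and 32 mm high above the strip, on a disc 54 mm across and 3 mm thick. z up.
- mat: Cork mat, fixed, 270 mm (x) by 190 mm (y), 4 mm thick, that the dishes start on. Origin: centre of its underside.
- dish1: Oblong terracotta dish, lid fixed, 112 mm long (its x axis), 58 mm wide (its y axis), 50 mm high, straight sides, with a small grip on the lid's middle (26 mm along x, 12 mm wide, 11 mm high). 0.3 to 0.6 kg. Origin: centre of its underside; z up. Grip it across the 58 mm; the lid's grip bears its weight too. Starts on the cork mat, where 3 or 4 such dishes stand; an absent one reads None.
- dish2: Oblong terracotta dish, lid fixed, 112 mm long (its x axis), 58 mm wide (its y axis), 50 mm high, straight sides, with a small grip on the lid's middle (26 mm along x, 12 mm wide, 11 mm high). 0.3 to 0.6 kg. Origin: centre of its underside; z up. Grip it across the 58 mm; the lid's grip bears its weight too. Starts on the cork mat, where 3 or 4 such dishes stand; an absent one reads None.
- dish3: Oblong terracotta dish, lid fixed, 112 mm long (its x axis), 58 mm wide (its y axis), 50 mm high, straight sides, with a small grip on the lid's middle (26 mm along x, 12 mm wide, 11 mm high). 0.3 to 0.6 kg. Origin: centre of its underside; z up. Grip it across the 58 mm; the lid's grip bears its weight too. Starts on the cork mat, where 3 or 4 such dishes stand; an absent one reads None.
- dish4: Oblong terracotta dish, lid fixed, 112 mm long (its x axis), 58 mm wide (its y axis), 50 mm high, straight sides, with a small grip on the lid's middle (26 mm along x, 12 mm wide, 11 mm high). 0.3 to 0.6 kg. Origin: centre of its underside; z up. Grip it across the 58 mm; the lid's grip bears its weight too. Starts on the cork mat, where 3 or 4 such dishes stand; an absent one reads None.
- mug: White mug, 82 mm across, 95 mm high, standing beyond the tray. Leave it alone. Origin: centre of its underside.
- storage_jar: Glass storage jar with a steel lid, 74 mm across, 115 mm high. Leave it alone. Origin: centre of its underside.
- pepper_mill: Dark wooden pepper mill, 56 mm across, 155 mm high. Leave it alone. Origin: centre of its underside.
Things that resemble listed ones, but are neither listed nor needed, are in the scene too. Leave any turquoise look-alike of the dish2 alone.

How it is judged (in metres and radians):
On the way, in this order (a step that is already met when the one before it is completed fails the run):
1. the warming tray's rotary switch is turned off (value of joint switch below 0.15 rad), for 0.2 s.
2. the test button is pressed and the breaker's lever drops (value of joint test_button above 0.0015 m and value of joint rcd_lever below 0.15 rad), for 0.02 s.
3. the lever is lifted back up past its latch (value of joint rcd_lever above 0.84 rad), for 0.2 s.
4. the warming tray is switched on again (value of joint switch above 0.9 rad), for 0.2 s.
At the end, for the whole second after the job is handed in: Switch on (over 0.9 rad); lever latched up (over 0.84 rad); every dish present at rest flat on the glass, clear of the frame: underside within 3 mm of the glass, tilt under 0.05 rad, middle within 75 mm (front to back) and 140 mm (sideways) of the glass's middle (value of joint switch above 0.9 rad and value of joint rcd_lever above 0.84 rad and x of dish1 in the frame of glass between -0.075 and 0.075 m and y of dish1 in the frame of glass between -0.14 and 0.14 m and z of dish1 in the frame of glass between -0.003 and 0.003 m and angle between each of dish1, dish2, dish3, dish4's own z axis and vertical below 0.05 rad and linear speed of each of dish1, dish2, dish3, dish4 below 0.02 m/s and x of dish2 in the frame of glass between -0.075 and 0.075 m and y of dish2 in the frame of glass between -0.14 and 0.14 m and z of dish2 in the frame of glass between -0.003 and 0.003 m and x of dish3 in the frame of glass between -0.075 and 0.075 m and y of dish3 in the frame of glass between -0.14 and 0.14 m and z of dish3 in the frame of glass between -0.003 and 0.003 m and x of dish4 in the frame of glass between -0.075 and 0.075 m and y of dish4 in the frame of glass between -0.14 and 0.14 m and z of dish4 in the frame of glass between -0.003 and 0.003 m); the robot touches nothing.
It fails at once if the mug is pushed away or knocked over (distance of mug from where it was at the start of the episode above 0.03 m or angle between mug's own z axis and vertical above 0.5 rad).
It fails at once if the storage jar is pushed away or knocked over (distance of storage_jar from where it was at the start of the episode above 0.03 m or angle between storage_jar's own z axis and vertical above 0.5 rad).
It fails at once if the pepper mill is pushed away or knocked over (distance of pepper_mill from where it was at the start of the episode above 0.03 m or angle between pepper_mill's own z axis and vertical above 0.5 rad).
Of dish1, dish2, dish3, dish4 only 3 to 4 are there at a start; the rules pass over those that are not, and their reading is None.
At some moment in a run one of dish1, dish2, dish3, dish4 may be knocked a few centimetres aside while the robot is not near it.
Once in a run the grip may slacken for a moment while it holds something.
It also fails if it takes over 210 s, if anything falls off the work surface, if the arm or the gripper's body presses on something with over 40 N, if the wrist force passes 120 N, or if a joint passes its speed limit or range.

## Working session

There is one attempt and no reset: what is moved stays moved. The work goes in short steps, Python scripts to look and compute and a tool call to move; the robot and the scene stay as the last step left them, time stands still between calls to the robot, and variables do not carry over. Pictures are saved under pics/ and viewed, and the job is handed in when it is done.

Besides the shell and the picture viewer there is one more tool, called after "Request:" as name(argument=value, ...) on one line, values as JSON. step_arm: Moves the arm, as the interface text tells. Its arguments: {"type":"object","properties":{"series":{"type":"array"},"squeeze":{"type":"number"}},"required":["series"]}

```bash
ls; mkdir -p pics; python3 - <<'E'
from cell import status, vision
import cv2,json
print(status.get_obs())
for n in("scene","side","wrist"):
    cv2.imwrite(f"pics/a_{n}.png",vision.read_camera(n)[:,:,::-1]); print(n,vision.camera_params(n))
E
```

```text
pics
{'time_s': 0.0, 'qpos': array([-66.45792929,  18.43705479,  -4.01600224,  83.17258272,
         1.29625793,  78.54113173,  -3.26202776]), 'joint_velocities': array([0.02252701, 0.04057268, 0.02040438, 0.01831445, 0.05927448,
       0.01623436, 0.07912254]), 'effort': array([-2.05126685e-05, -4.91289961e+01, -4.03777175e-01, -3.12537432e+01,
       -6.38970709e-02,  4.34494636e-02,  1.78511141e-04]), 'tool_pos': array([0.2510437 , 0.59899844, 0.22950462]), 'tool_rot': array([-1.79894543e+02,  6.77511300e-03,  1.57266304e+02]), 'force': array([-0.3532675 , -0.61322874, -0.37237249]), 'wrist_torque': array([ 0.00599537, -0.01275891,  0.00516385]), 'grip_width': 0.08693126974826645}
scene {'fovy': 55.73325612387899, 'cx': 276.60106825921935, 'cy': 203.66635217228577, 'eye': array([1.06593354, 0.22361754, 0.97879855]), 'orientation': array([-146.5119272 ,    0.83430582,  109.940421  ])}
side {'fovy': 54.61225443759481, 'cx': 274.62451945549066, 'cy': 210.22329999148047, 'eye': array([0.44683733, 0.74923687, 0.67857865]), 'orientation': array([-128.33168405,   -1.33058184, -172.67489951])}
wrist {'fovy': 65.70646984690485, 'cx': 283.76598203951414, 'cy': 209.20262112942171, 'tool_from_camera': array([[ 8.72299207e-05, -9.70768893e-01, -2.40016144e-01,
         6.52994660e-02],
       [ 9.99999578e-01,  3.04259082e-04, -8.67172366e-04,
         3.75138463e-04],
       [ 9.14851049e-04, -2.40015967e-01,  9.70768509e-01,
        -1.54479568e-01],
       [ 0.00000000e+00,  0.00000000e+00,  0.00000000e+00,
         1.00000000e+00]])}
```

View pics/a_scene.png

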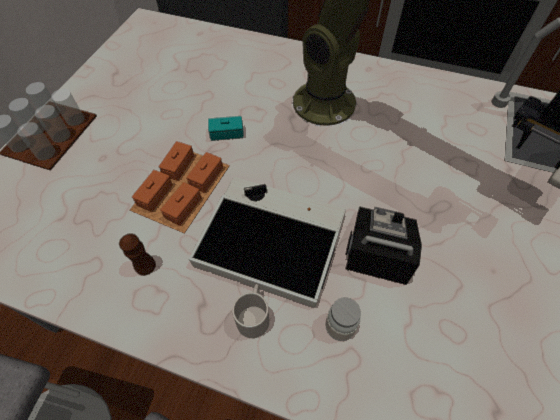

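View pics/a_side.png

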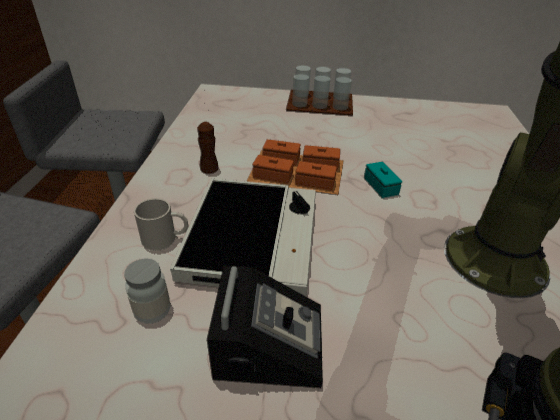

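View pics/a_wrist.png

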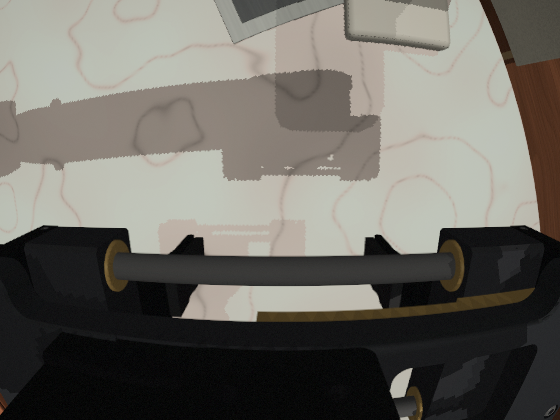

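```bash
cat > h.py <<'E'
import numpy as np, cv2
from scipy.spatial.transform import Rotation as Ro
from cell import status, vision
def cam(n,obs=None):
    p=vision.camera_params(n); f=210/np.tan(np.radians(p['fovy'])/2)
    if n=='wrist':
        o=obs or status.get_obs()
        R=Ro.from_euler('xyz',o['tool_rot'],degrees=True).as_matrix(); T=p['tool_from_camera']
        return dict(R=R@T[:3,:3],e=R@T[:3,3]+o['tool_pos'],f=f,c=(p['cx'],p['cy']),fish=True)
    R=Ro.from_euler('xyz',p['orientation'],degrees=True).as_matrix()
    return dict(R=R,e=np.array(p['eye']),f=f,c=(p['cx'],p['cy']),fish=False)
def ray(c,u,v):
    x,y=(u-c['c'][0])/c['f'],(v-c['c'][1])/c['f']
    if c['fish']:
        r=np.hypot(x,y); d=np.array([np.sin(r)*x/max(r,1e-9),np.sin(r)*y/max(r,1e-9),np.cos(r)])
    else: d=np.array([x,y,1.])
    return c['R']@d
def onz(c,u,v,z):
    d=ray(c,u,v); return c['e']+d*(z-c['e'][2])/d[2]
def proj(c,P):
    q=(np.atleast_2d(P)-c['e'])@c['R']
    if c['fish']:
        s=np.hypot(q[:,0],q[:,1]); th=np.arctan2(s,q[:,2]); k=th/np.maximum(s,1e-12)
        xy=q[:,:2]*k[:,None]
    else: xy=q[:,:2]/q[:,2:]
    return xy*c['f']+np.array(c['c'])
def crop(src,dst,x0,y0,x1,y1,s,raw=None):
    im=cv2.imread(src) if raw is None else raw
    cv2.imwrite(dst,cv2.resize(im[y0:y1,x0:x1],None,fx=s,fy=s,interpolation=cv2.INTER_CUBIC))
E
python3 - <<'E'
from h import *
crop('pics/a_scene.png','pics/b_scene.png',120,130,350,310,3.3)
crop('pics/a_side.png','pics/b_side.png',170,170,340,300,4.5)
crop('pics/a_side.png','pics/b_side2.png',200,250,340,390,4)
crop('pics/a_scene.png','pics/b_scene2.png',330,190,430,290,6)
for u,v in [(245,190),(243,202),(346,209),(192,262),(320,300),(255,189),(226,130)]: print(u,v,onz(cam('scene'),u,v,.045).round(3))
for u,v in [(177,276),(306,286)]: print(u,v,onz(cam('side'),u,v,.045).round(3))
E
```

```text
245 190 [ 0.476 -0.102  0.045]
243 202 [ 0.516 -0.092  0.045]
346 209 [0.442 0.189 0.045]
192 262 [ 0.732 -0.144  0.045]
320 300 [0.718 0.195 0.045]
255 189 [ 0.463 -0.076  0.045]
226 130 [ 0.276 -0.251  0.045]
177 276 [0.706 0.202 0.045]
306 286 [0.44  0.189 0.045]
```

View pics/b_scene.png

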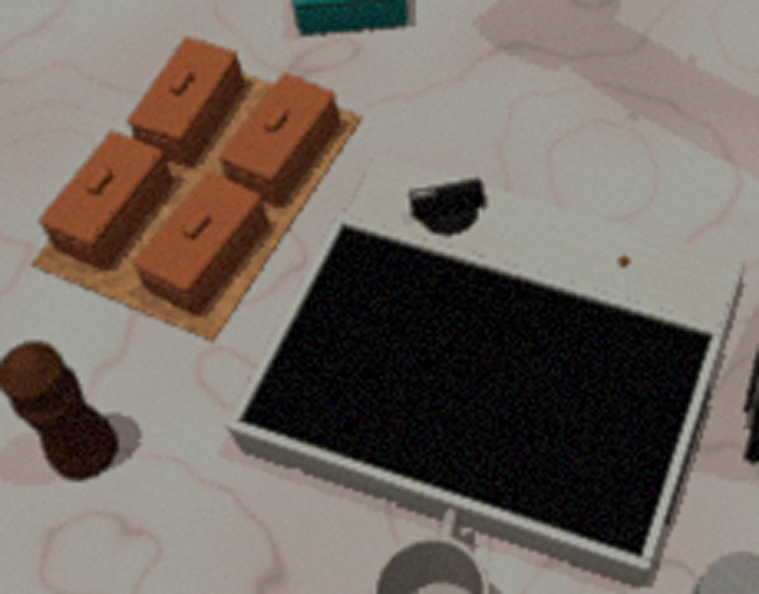

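View pics/b_side.png

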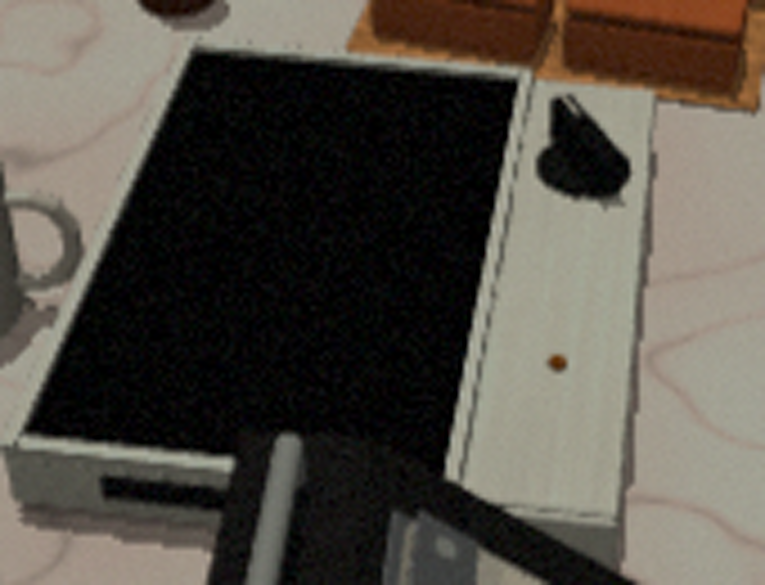

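View pics/b_side2.png

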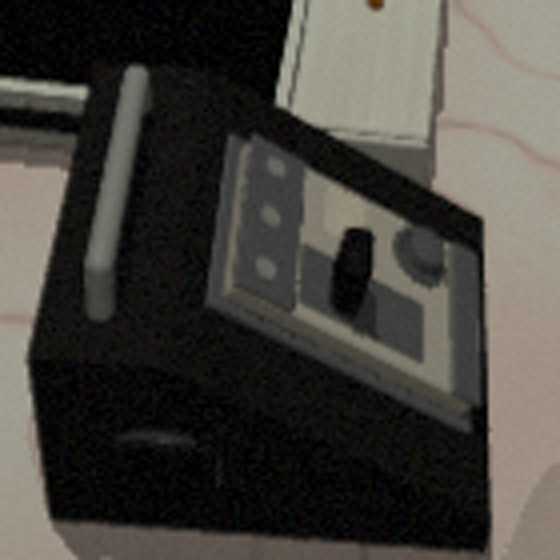

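View pics/b_scene2.png

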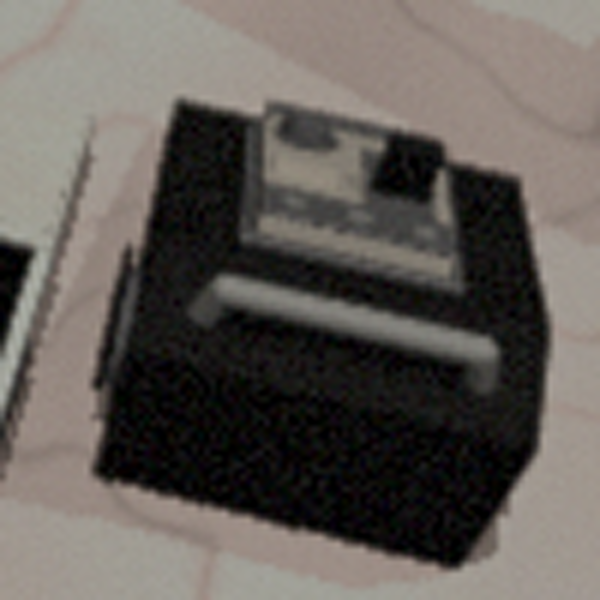

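```bash
cat > fit.py <<'E'
from h import *
from scipy.optimize import least_squares
S,D=cam('scene'),cam('side')
def fit(pts,x0):
    def res(p):
        c,s=np.cos(p[2]),np.sin(p[2]); r=[]
        for C,L,uv in pts:
            w=np.array([p[0]+c*L[0]-s*L[1],p[1]+s*L[0]+c*L[1],L[2]])
            r+=list(proj(C,w)[0]-uv)
        return r
    o=least_squares(res,x0,loss='soft_l1'); print(o.x[:2].round(4),np.degrees(o.x[2]).round(2)); print(np.array(res(o.x)).reshape(-1,2).round(1).tolist()); return o.x
a=lambda u,v:(120+u/3.3,130+v/3.3)
b=lambda u,v:(170+u/4.5,170+v/4.5)
c2=lambda u,v:(200+u/4,250+v/4)
d=lambda u,v:(330+u/6,190+v/6)
tray=fit([(S,(.145,-.1725,.05),a(235,430)),(S,(.145,.1725,.05),a(650,572)),(S,(-.145,-.1725,.045),a(370,158)),(S,(-.145,.1725,.045),a(743,262)),
 (S,(-.0625,-.165,.045),a(345,225)),(S,(-.0625,.165,.045),a(712,335)),(D,(-.0625,-.165,.045),b(522,75)),(D,(.1375,-.165,.045),b(195,55)),(D,(.145,.1725,.05),b(5,445)),
 (D,(-.145,-.1725,.045),b(655,97)),(D,(-.145,.1725,.045),b(615,520))],[.58,.03,0])
box=fit([(D,(-.105,-.08,.03),c2(483,218)),(S,(-.105,-.08,.03),d(180,100)),(S,(-.105,.08,.03),d(520,180)),(S,(.085,-.08,0),d(95,475)),(S,(.085,.08,0),d(460,568)),(D,(.085,.08,0),c2(50,520)),(D,(-.105,.08,0),c2(490,545))],[.58,.3,0])
# triangulate button top, lever tip
def tri(uvs):
    A=[];B=[]
    for C,uv in uvs:
        r=ray(C,*uv); r/=np.linalg.norm(r); M=np.eye(3)-np.outer(r,r); A.append(M);B.append(M@C['e'])
    return np.linalg.lstsq(np.vstack(A),np.hstack(B),rcond=None)[0]
print('btn',tri([(D,c2(418,245)),(S,d(305,132))]))
print('lever',tri([(D,c2(355,232)),(S,d(410,150))]))
# switch
print('sw', [onz(S,*a(u,v),.077).round(3) for u,v in[(412,190),(480,182)]],[onz(D,*b(u,v),.077).round(3) for u,v in[(562,100),(620,160)]], onz(D,*b(583,170),.048),onz(S,*a(447,205),.048))
# dishes lid grips z=.004+.05+.011, and lid corners z=.054
for u,v in [(182,80),(275,118),(98,180),(196,223)]: print('grip',onz(S,*a(u,v),.065).round(4))
for q in [[(188,38),(243,58),(190,135),(132,115)],[(287,73),(339,97),(275,172),(222,145)],[(112,132),(166,157),(100,235),(43,212)],[(212,172),(265,202),(195,285),(138,255)]]:
    P=np.array([onz(S,*a(*p),.054) for p in q]); print(P.mean(0)[:2].round(4),np.linalg.norm(np.diff(P,axis=0),axis=1).round(3), np.degrees(np.arctan2(*( (P[0]+P[1]-P[2]-P[3])[[1,0]])))%180)
E
python3 fit.py
```

```text
[0.5831 0.0169] 0.1
[[-2.9, -1.6], [-0.1, -1.1], [0.9, -2.4], [1.4, -1.6], [-0.5, -0.3], [0.5, -0.2], [-1.7, 1.2], [-1.5, -1.0], [-2.6, 0.1], [-0.6, -2.4], [0.2, 0.5]]
[0.507  0.3065] 3.81
[[-0.3, -0.1], [-1.0, -1.5], [-0.4, -1.9], [-0.7, -0.2], [-0.4, -0.2], [-0.0, 1.6], [-1.2, 3.0]]
btn [0.43975758 0.27889389 0.07617603]
lever [0.46817993 0.31792044 0.12780411]
sw [array([ 0.488, -0.095,  0.077]), array([ 0.461, -0.043,  0.077])] [array([ 0.489, -0.088,  0.077]), array([ 0.453, -0.038,  0.077])] [ 0.47307008 -0.06361794  0.048     ] [ 0.47442447 -0.06992196  0.048     ]
grip [ 0.4356 -0.3453  0.065 ]
grip [ 0.4477 -0.2452  0.065 ]
grip [ 0.5611 -0.3607  0.065 ]
grip [ 0.5732 -0.2588  0.065 ]
[ 0.432  -0.3431] [0.061 0.098 0.061] 177.6813529533687
[ 0.4415 -0.244 ] [0.059 0.099 0.059] 169.22730537887034
[ 0.5557 -0.3595] [0.06  0.094 0.059] 172.30282192928252
[ 0.5695 -0.2567] [0.06  0.098 0.061] 169.3269352827864
```

Request:
step_arm(series=[{"x": 0.03,"y": -0.03,"z": 0.03,"az": -5},{"x": 0.06,"y": -0.07,"z": 0.05,"az": -10},{"x": 0.09,"y": -0.11,"z": 0.06,"az": -15},{"x": 0.12,"y": -0.15,"z": 0.06,"az": -20},{"x": 0.15,"y": -0.19,"z": 0.06,"az": -25},{"x": 0.17,"y": -0.23,"z": 0.06,"az": -30},{"x": 0.19,"y": -0.27,"z": 0.06,"az": -37},{"x": 0.2,"y": -0.32,"z": 0.06,"az": -37},{"x": 0.21,"y": -0.37,"z": 0.06,"az": -37},{"x": 0.22,"y": -0.41,"z": 0.05,"az": -37},{"x": 0.22,"y": -0.46,"z": 0.05,"az": -37},{"x": 0.22,"y": -0.5,"z": 0.05,"az": -37}])

```text
invalid input
```

Request:
step_arm(series=[{"y": -0.04},{"y": -0.08,"z": -0.01},{"y": -0.12,"z": -0.02},{"y": -0.16,"z": -0.03},{"y": -0.166,"z": -0.05},{"y": -0.166,"z": -0.05}])

```text
invalid input
```

```bash
python3 - <<'E'
from h import *
o=status.get_obs(); print(o['tool_pos'],o['tool_rot'],o['qpos'],o['time_s'])
cv2.imwrite('pics/c_w.png',vision.read_camera('wrist')[:,:,::-1])
E
```

```text
[0.25105803 0.59912666 0.2297408 ] [-1.79918853e+02  4.07417119e-03  1.57267328e+02] [-66.45910238  18.42768669  -4.01675945  83.15775545   1.29441376
  78.5408926   -3.26219496] 0.15
```

View pics/c_w.png

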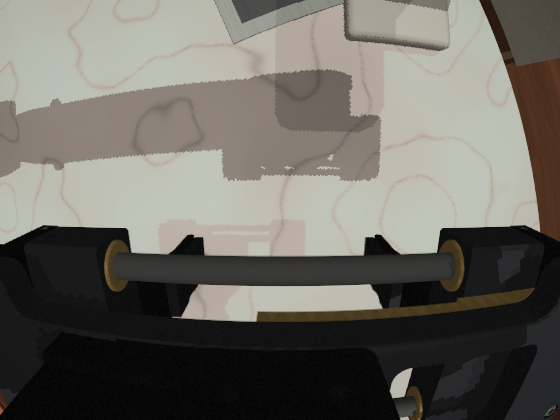

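Request:
step_arm(series=[{"ax": 0,"ay": 0,"x": 0.03,"y": -0.03,"z": 0.03,"az": -5,"claw": 100},{"ax": 0,"ay": 0,"x": 0.06,"y": -0.07,"z": 0.05,"az": -10,"claw": 100},{"ax": 0,"ay": 0,"x": 0.09,"y": -0.11,"z": 0.06,"az": -15,"claw": 100},{"ax": 0,"ay": 0,"x": 0.12,"y": -0.15,"z": 0.06,"az": -20,"claw": 100},{"ax": 0,"ay": 0,"x": 0.15,"y": -0.19,"z": 0.06,"az": -25,"claw": 100},{"ax": 0,"ay": 0,"x": 0.17,"y": -0.23,"z": 0.06,"az": -30,"claw": 100},{"ax": 0,"ay": 0,"x": 0.19,"y": -0.27,"z": 0.06,"az": -37,"claw": 100},{"ax": 0,"ay": 0,"x": 0.2,"y": -0.32,"z": 0.06,"az": -37,"claw": 100},{"ax": 0,"ay": 0,"x": 0.21,"y": -0.37,"z": 0.06,"az": -37,"claw": 100},{"ax": 0,"ay": 0,"x": 0.22,"y": -0.41,"z": 0.05,"az": -37,"claw": 100},{"ax": 0,"ay": 0,"x": 0.22,"y": -0.46,"z": 0.05,"az": -37,"claw": 100},{"ax": 0,"ay": 0,"x": 0.22,"y": -0.5,"z": 0.05,"az": -37,"claw": 100}])

```text
time_s: 1.4
tool_pos: [0.471, 0.0962, 0.2802]
tool_rot: [-180.0, 0.0, 120.1]
force: [0.7, 0.1, -0.6]
grip_width: 0.087
```

Request:
step_arm(series=[{"ax": 0,"ay": 0,"az": 0,"x": 0,"y": -0.04,"z": 0,"claw": 100},{"ax": 0,"ay": 0,"az": 0,"x": 0,"y": -0.08,"z": -0.01,"claw": 100},{"ax": 0,"ay": 0,"az": 0,"x": 0,"y": -0.12,"z": -0.02,"claw": 100},{"ax": 0,"ay": 0,"az": 0,"x": 0,"y": -0.16,"z": -0.03,"claw": 100},{"ax": 0,"ay": 0,"az": 0,"x": 0,"y": -0.166,"z": -0.05,"claw": 100},{"ax": 0,"ay": 0,"az": 0,"x": 0,"y": -0.166,"z": -0.05,"claw": 100}])

```text
time_s: 2.0
tool_pos: [0.4694, -0.0682, 0.2285]
tool_rot: [-179.8, -0.1, 120.0]
force: [-0.5, 1.0, 0.5]
grip_width: 0.0871
```

```bash
python3 - <<'E'
from h import *
o=status.get_obs(); print(o['tool_pos'],o['tool_rot'],o['qpos'],o['time_s'])
cv2.imwrite('pics/d_w.png',vision.read_camera('wrist')[:,:,::-1])
E
```

```text
[ 0.46936159 -0.06816293  0.22852209] [-1.79802689e+02 -1.17534617e-01  1.20041978e+02] [-28.74968478  -4.5739846   32.40955516 108.10957561   2.53642227
  75.99710075  32.99545343] 2.0
```

View pics/d_w.png

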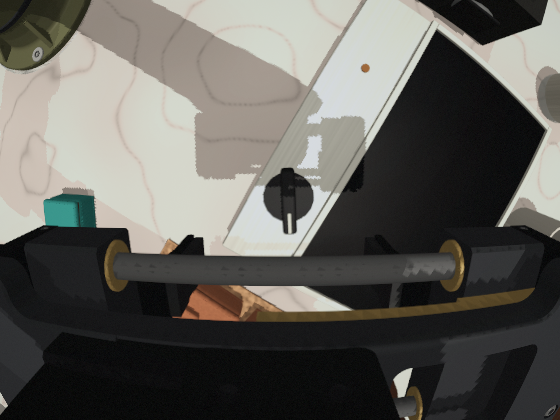

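```bash
python3 - <<'E'
from h import *
import json
o=status.get_obs(); C=cam('wrist')
print('disc',onz(C,288,197,.047).round(4))
for uv in [(289,169),(290,233),(280,170),(297,170)]: print('bartop',onz(C,*uv,.077).round(4))
print('strip corners',onz(C,232,240,.045).round(4), 'glass/frame fr',onz(C,437,24,.05).round(4),onz(C,303,256,.05).round(4), 'lamp',onz(C,365,68,.045).round(4))
crop('pics/d_w.png','pics/e.png',180,100,400,270,3.5)
E
```

```text
disc [ 0.4761 -0.0683  0.047 ]
bartop [ 0.4598 -0.0392  0.077 ]
bartop [ 0.4928 -0.0936  0.077 ]
bartop [ 0.4529 -0.0443  0.077 ]
bartop [ 0.4668 -0.0362  0.077 ]
strip corners [ 0.4471 -0.1421  0.045 ] glass/frame fr [0.5191 0.1877 0.05  ] [ 0.5238 -0.1168  0.05  ] lamp [0.476  0.0926 0.045 ]
```

View pics/e.png

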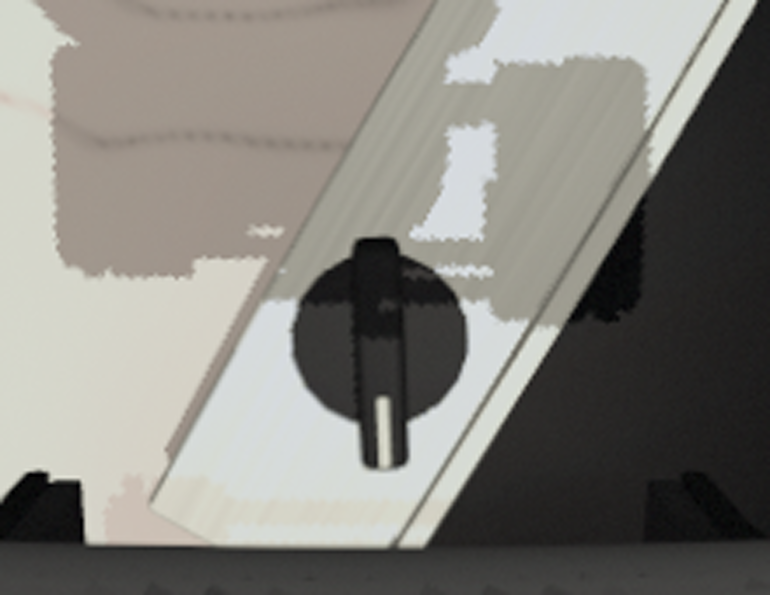

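Request:
step_arm(series=[{"ax": 0,"ay": 0,"az": 0,"x": 0.003,"y": 0,"z": -0.03,"claw": 45},{"ax": 0,"ay": 0,"az": 0,"x": 0.006,"y": 0.001,"z": -0.07,"claw": 40},{"ax": 0,"ay": 0,"az": 0,"x": 0.0065,"y": 0.001,"z": -0.1,"claw": 40},{"ax": 0,"ay": 0,"az": 0,"x": 0.0065,"y": 0.001,"z": -0.13,"claw": 40},{"ax": 0,"ay": 0,"az": 0,"x": 0.0065,"y": 0.001,"z": -0.15,"claw": 40},{"ax": 0,"ay": 0,"az": 0,"x": 0.0065,"y": 0.001,"z": -0.163,"claw": 40},{"ax": 0,"ay": 0,"az": 0,"x": 0.0065,"y": 0.001,"z": -0.167,"claw": 40},{"ax": 0,"ay": 0,"az": 0,"x": 0.0065,"y": 0.001,"z": -0.167,"claw": 40}])

```text
time_s: 2.85
tool_pos: [0.4782, -0.0649, 0.0639]
tool_rot: [180.0, 0.0, 120.3]
force: [0.5, -0.1, -0.2]
grip_width: 0.0365
```

Request:
step_arm(series=[{"ax": 0,"ay": 0,"az": 0,"x": 0,"y": 0,"z": 0,"claw": 0},{"ax": 0,"ay": 0,"az": 0,"x": 0,"y": 0,"z": 0,"claw": 0},{"ax": 0,"ay": 0,"az": 0,"x": 0,"y": 0,"z": 0,"claw": 0},{"ax": 0,"ay": 0,"az": 0,"x": 0,"y": 0,"z": 0,"claw": 0},{"ax": 0,"ay": 0,"az": 0,"x": 0,"y": 0,"z": 0,"claw": 0}], squeeze=15)

```text
time_s: 3.35
tool_pos: [0.4738, -0.0681, 0.0637]
tool_rot: [-179.5, -0.2, 120.2]
force: [-12.0, -5.7, 10.3]
grip_width: 0.0138
```

Request:
step_arm(series=[{"ax": 0,"ay": 0,"az": 6,"x": -0.003,"y": -0.003,"z": 0,"claw": 0},{"ax": 0,"ay": 0,"az": 13,"x": -0.004,"y": -0.003,"z": 0,"claw": 0},{"ax": 0,"ay": 0,"az": 20,"x": -0.004,"y": -0.003,"z": 0,"claw": 0},{"ax": 0,"ay": 0,"az": 27,"x": -0.004,"y": -0.003,"z": 0,"claw": 0},{"ax": 0,"ay": 0,"az": 34,"x": -0.004,"y": -0.003,"z": 0,"claw": 0},{"ax": 0,"ay": 0,"az": 41,"x": -0.004,"y": -0.003,"z": 0,"claw": 0},{"ax": 0,"ay": 0,"az": 48,"x": -0.004,"y": -0.003,"z": 0,"claw": 0},{"ax": 0,"ay": 0,"az": 55,"x": -0.004,"y": -0.003,"z": 0,"claw": 0},{"ax": 0,"ay": 0,"az": 60,"x": -0.004,"y": -0.003,"z": 0,"claw": 0},{"ax": 0,"ay": 0,"az": 62,"x": -0.004,"y": -0.003,"z": 0,"claw": 0},{"ax": 0,"ay": 0,"az": 62,"x": -0.004,"y": -0.003,"z": 0,"claw": 0}], squeeze=25)

```text
time_s: 4.45
tool_pos: [0.4726, -0.0701, 0.0638]
tool_rot: [-180.0, -0.1, -177.9]
force: [-4.4, -3.5, 2.9]
grip_width: 0.014
```

Request:
step_arm(series=[{"ax": 0,"ay": 0,"az": 0,"x": 0,"y": 0,"z": 0,"claw": 40},{"ax": 0,"ay": 0,"az": 0,"x": 0,"y": 0,"z": 0,"claw": 40},{"ax": 0,"ay": 0,"az": 0,"x": 0,"y": 0,"z": 0,"claw": 40},{"ax": 0,"ay": 0,"az": 0,"x": 0,"y": 0,"z": 0.04,"claw": 40},{"ax": 0,"ay": 0,"az": 0,"x": 0,"y": 0,"z": 0.08,"claw": 40},{"ax": 0,"ay": 0,"az": -8,"x": 0,"y": 0.02,"z": 0.12,"claw": 40},{"ax": 0,"ay": 0,"az": -16,"x": 0,"y": 0.05,"z": 0.15,"claw": 40},{"ax": 0,"ay": 0,"az": -24,"x": 0,"y": 0.08,"z": 0.18,"claw": 40},{"ax": 0,"ay": 0,"az": -32,"x": 0,"y": 0.11,"z": 0.19,"claw": 40},{"ax": 0,"ay": 0,"az": -40,"x": 0,"y": 0.15,"z": 0.19,"claw": 0},{"ax": 0,"ay": 0,"az": -48,"x": 0,"y": 0.18,"z": 0.19,"claw": 0},{"ax": 0,"ay": 0,"az": -56,"x": 0,"y": 0.21,"z": 0.19,"claw": 0}])

```text
time_s: 5.65
tool_pos: [0.4736, 0.1437, 0.254]
tool_rot: [179.9, -0.0, 126.0]
force: [0.4, 0.3, -0.5]
grip_width: 0.0184
```

Request:
step_arm(series=[{"ax": 0,"ay": 0,"az": -8,"x": -0.01,"y": 0.03,"z": 0,"claw": 0},{"ax": 0,"ay": 0,"az": -16,"x": -0.02,"y": 0.06,"z": 0,"claw": 0},{"ax": 0,"ay": 0,"az": -24,"x": -0.03,"y": 0.09,"z": 0,"claw": 0},{"ax": 0,"ay": 0,"az": -32,"x": -0.03,"y": 0.1,"z": 0,"claw": 0},{"ax": 0,"ay": 0,"az": -32,"x": -0.03,"y": 0.1,"z": 0,"claw": 0},{"ax": 0,"ay": 0,"az": -32,"x": -0.03,"y": 0.1,"z": 0,"claw": 0}])

```text
time_s: 6.25
tool_pos: [0.4439, 0.2411, 0.2536]
tool_rot: [180.0, 0.0, 94.5]
force: [0.5, 0.0, -0.5]
grip_width: 0.0004
```

```bash
python3 - <<'E'
from h import *
o=status.get_obs(); print(o['tool_pos'],o['tool_rot'],o['qpos'],o['time_s'])
cv2.imwrite('pics/f_w.png',vision.read_camera('wrist')[:,:,::-1])
cv2.imwrite('pics/f_s.png',vision.read_camera('scene')[:,:,::-1])
crop('pics/f_w.png','pics/f_wc.png',80,0,480,270,1.95)
crop('pics/f_s.png','pics/f_sc.png',120,130,350,310,3.3)
E
```

```text
[0.44390279 0.24112839 0.25358496] [1.79987121e+02 2.72533978e-02 9.44588418e+01] [-3.94832014e+01 -4.15364033e-02  7.95100059e+00  1.01624177e+02
  3.66199003e-02  7.84178987e+01 -2.70807106e+01] 6.25
```

View pics/f_wc.png

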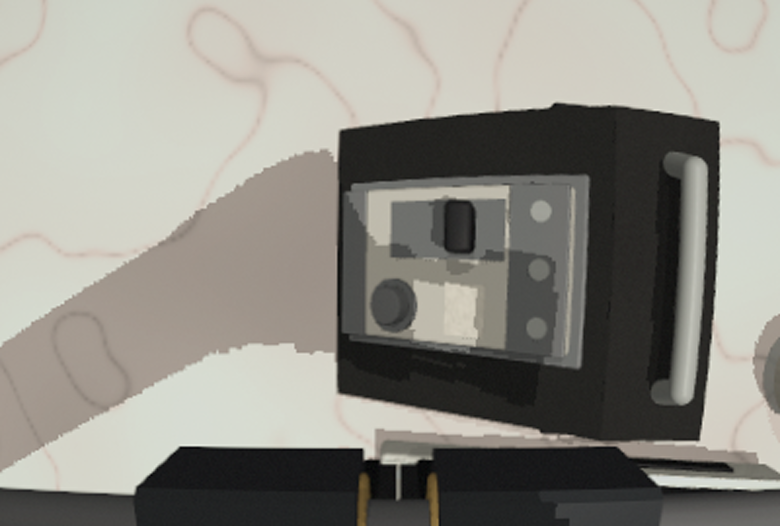

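View pics/f_sc.png

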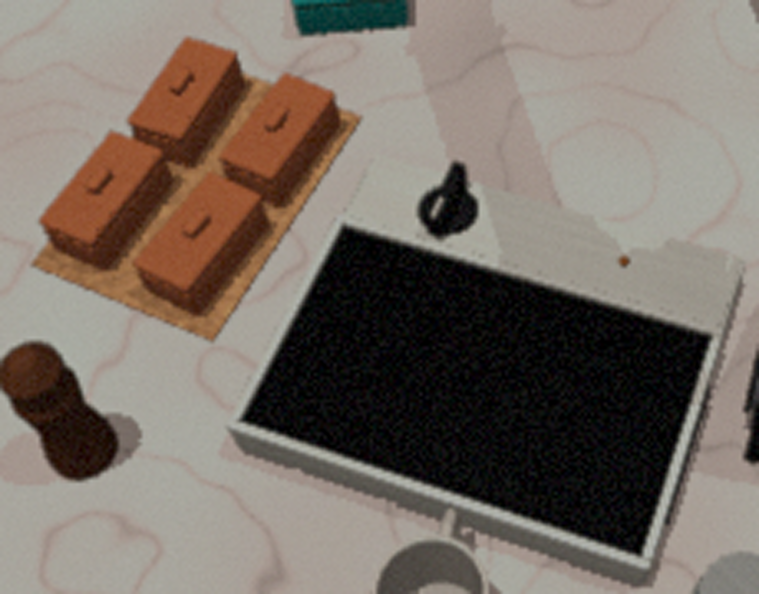

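```bash
cat > fb.py <<'E'
from h import *
from scipy.optimize import least_squares
o=dict(tool_pos=np.array([0.44390279,0.24112839,0.25358496]),tool_rot=np.array([179.987,0.027,94.459]))
W=cam('wrist',o); S=cam('scene'); D=cam('side')
w=lambda u,v:(80+u/1.95,v/1.95)
c2=lambda u,v:(200+u/4,250+v/4)
d=lambda u,v:(330+u/6,190+v/6)
th=np.arctan2(95,135)
def br(p,v): # breaker frame -> box frame
    x,y,z=v; return np.array([-.0375+p[3]*np.cos(th)+x*np.cos(th)-z*np.sin(th), p[4]+y, .0775+p[3]*np.sin(th)+x*np.sin(th)+z*np.cos(th)])
B=[(W,(-.105,.08,.03),w(340,131)),(W,(-.105,-.08,.03),w(338,393)),(W,(.085,.08,.125),w(718,122)),(W,(.085,-.08,.125),w(700,438)),
 (D,(-.105,-.08,.03),c2(483,218)),(S,(-.105,-.08,.03),d(180,100)),(S,(-.105,.08,.03),d(520,180)),(S,(.085,-.08,0),d(95,475)),(S,(.085,.08,0),d(460,568))]
a=-.45
lt=(.055*np.sin(.45),.018,-.006+.055*np.cos(.45))
K=[(W,(-.030,-.022,.024),w(390,304)),(D,(-.03,-.022,.024),c2(418,245)),(S,(-.03,-.022,.024),d(305,132)),(W,lt,w(460,227))]
def wp(p,L):
    c,s=np.cos(p[2]),np.sin(p[2]); return np.array([p[0]+c*L[0]-s*L[1],p[1]+s*L[0]+c*L[1],L[2]])
def res(p):
    r=[]
    for C,L,uv in B: r+=list((proj(C,wp(p,L))[0]-uv)*(1 if C is W else .7))
    for C,L,uv in K: r+=list((proj(C,wp(p,br(p,L)))[0]-uv)*(1.5 if C is W else .7))
    return r
s=least_squares(res,[.507,.306,.066,0,0],loss='soft_l1'); p=s.x
if __name__=='__main__':
    print(p.round(4),np.degrees(p[2])); print(np.array(res(p)).reshape(-1,2).round(1).tolist())
    print('btn',wp(p,br(p,(-.03,-.022,.024))),'lever latched',wp(p,br(p,lt)))
E
python3 fb.py
```

```text
[ 5.085e-01  3.061e-01  6.550e-02  1.800e-03 -1.000e-04] 3.7519758254982953
[[-0.5, -0.8], [-0.1, 0.0], [0.8, -1.2], [0.4, 0.9], [-0.7, -0.2], [-0.8, -0.8], [-0.4, -1.0], [-0.7, 0.2], [-0.5, 0.2], [-2.0, 1.3], [1.1, -0.4], [0.4, -1.9], [1.4, -1.0]]
btn [0.43574228 0.27919728 0.08089808] lever latched [0.46591673 0.32126198 0.12789781]
```

Request:
step_arm(series=[{"ax": 0.5,"ay": -7,"az": 0,"x": -0.012,"y": 0.007,"z": 0,"claw": 0},{"ax": 0.9,"ay": -14,"az": 0,"x": -0.024,"y": 0.014,"z": -0.01,"claw": 0},{"ax": 1.4,"ay": -21,"az": 0,"x": -0.034,"y": 0.022,"z": -0.03,"claw": 0},{"ax": 1.8,"ay": -28,"az": 0,"x": -0.0415,"y": 0.03,"z": -0.05,"claw": 0},{"ax": 2.3,"ay": -35,"az": 0,"x": -0.0415,"y": 0.036,"z": -0.08,"claw": 0},{"ax": 2.3,"ay": -35,"az": 0,"x": -0.0415,"y": 0.036,"z": -0.11,"claw": 0},{"ax": 2.3,"ay": -35,"az": 0,"x": -0.0415,"y": 0.036,"z": -0.125,"claw": 0},{"ax": 2.3,"ay": -35,"az": 0,"x": -0.0415,"y": 0.036,"z": -0.125,"claw": 0},{"ax": 2.3,"ay": -35,"az": 0,"x": -0.0415,"y": 0.036,"z": -0.125,"claw": 0}])

```text
time_s: 7.25
tool_pos: [0.403, 0.2771, 0.1293]
tool_rot: [144.9, 0.3, 94.1]
force: [0.5, -0.1, 1.1]
grip_width: 0.0005
```

```bash
cat > bt.py <<'E'
from h import *
from fb import p,br,wp,lt
o=status.get_obs(); print(o['tool_pos'],o['tool_rot'],o['time_s'])
R=Ro.from_euler('xyz',o['tool_rot'],degrees=True).as_matrix()
c,s=np.cos(p[2]),np.sin(p[2])
Rb=np.array([[c,-s,0],[s,c,0],[0,0,1]])@Ro.from_euler('y',-th if False else -np.arctan2(95,135)).as_matrix()
org=wp(p,br(p,(0,0,0)))
print('tool z in breaker',(R[:,2]@Rb).round(3),'tool y',(R[:,1]@Rb).round(3),'tip in breaker',((o['tool_pos']+.008*R[:,2]-org)@Rb).round(4)); print('Rb',Rb.round(3).tolist(),'force',o['force'])
E
python3 bt.py
```

```text
[0.40296073 0.27710308 0.12929221] [144.89931005   0.2969873   94.12643537] 7.25
tool z in breaker [-0.001 -0.001 -1.   ] tool y [ 1.     0.008 -0.001] tip in breaker [-0.0292 -0.022   0.0746]
Rb [[0.816, -0.066, -0.574], [0.054, 0.998, -0.038], [0.575, 0.0, 0.818]] force [ 0.5444666  -0.08428292  1.08918962]
```

Request:
step_arm(series=[{"ax": 0,"ay": 0,"az": 0,"x": 0.0115,"y": 0.0008,"z": -0.0164,"claw": 0},{"ax": 0,"ay": 0,"az": 0,"x": 0.023,"y": 0.0015,"z": -0.0327,"claw": 0},{"ax": 0,"ay": 0,"az": 0,"x": 0.029,"y": 0.0019,"z": -0.041,"claw": 0},{"ax": 0,"ay": 0,"az": 0,"x": 0.032,"y": 0.0021,"z": -0.0455,"claw": 0},{"ax": 0,"ay": 0,"az": 0,"x": 0.0345,"y": 0.0023,"z": -0.0491,"claw": 0},{"ax": 0,"ay": 0,"az": 0,"x": 0.0345,"y": 0.0023,"z": -0.0491,"claw": 0},{"ax": 0,"ay": 0,"az": 0,"x": 0.0345,"y": 0.0023,"z": -0.0491,"claw": 0},{"ax": 0,"ay": 0,"az": 0,"x": 0.0345,"y": 0.0023,"z": -0.0491,"claw": 0},{"ax": 0,"ay": 0,"az": 0,"x": 0.0345,"y": 0.0023,"z": -0.0491,"claw": 0},{"ax": 0,"ay": 0,"az": 0,"x": 0.0345,"y": 0.0023,"z": -0.0491,"claw": 0}])

```text
time_s: 8.25
tool_pos: [0.4369, 0.2799, 0.0829]
tool_rot: [144.7, 0.4, 94.1]
force: [-25.5, -9.2, 29.0]
grip_width: 0.0005
```

```bash
python3 bt.py; python3 - <<'E'
from h import *
cv2.imwrite('pics/g.png',vision.read_camera('side')[:,:,::-1]); crop('pics/g.png','pics/gc.png',200,220,380,390,3.3)
E
```

```text
[0.43691271 0.27986816 0.08294884] [144.67788222   0.35300435  94.06445405] 8.25
tool z in breaker [ 0.003 -0.002 -1.   ] tool y [1.    0.008 0.003] tip in breaker [-0.028  -0.0215  0.0171]
Rb [[0.816, -0.066, -0.574], [0.054, 0.998, -0.038], [0.575, 0.0, 0.818]] force [-25.52349052  -9.21559641  28.96825405]
```

View pics/gc.png

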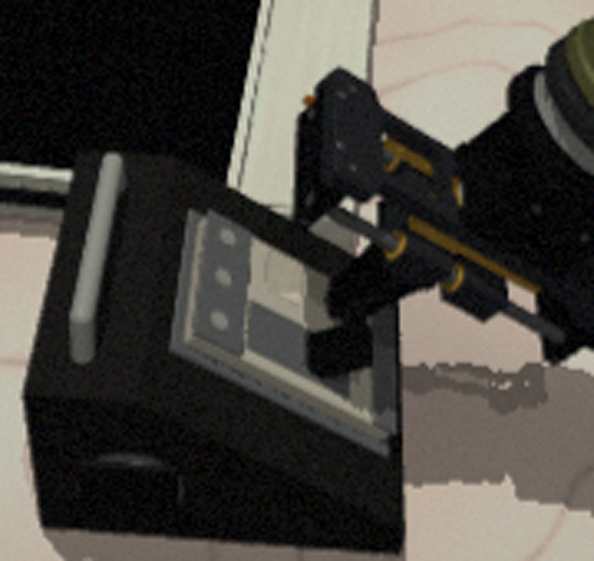

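Request:
step_arm(series=[{"ax": 0,"ay": 0,"az": 0,"x": -0.01,"y": -0.0007,"z": 0.015,"claw": 0},{"ax": 0,"ay": 0,"az": 0,"x": -0.0318,"y": -0.0021,"z": 0.0453,"claw": 0},{"ax": 0,"ay": 0,"az": 0,"x": -0.0478,"y": 0.017,"z": 0.035,"claw": 0},{"ax": 0,"ay": 0,"az": 0,"x": -0.0638,"y": 0.0359,"z": 0.0246,"claw": 0},{"ax": 0,"ay": 0,"az": 0,"x": -0.0638,"y": 0.0359,"z": 0.0246,"claw": 0},{"ax": 0,"ay": 0,"az": 0,"x": -0.0495,"y": 0.0368,"z": 0.0042,"claw": 0},{"ax": 0,"ay": 0,"az": 0,"x": -0.0351,"y": 0.0378,"z": -0.0163,"claw": 0},{"ax": 0,"ay": 0,"az": 0,"x": -0.0351,"y": 0.0378,"z": -0.0163,"claw": 0}])

```text
time_s: 9.1
tool_pos: [0.4025, 0.3155, 0.0615]
tool_rot: [145.1, 0.5, 94.0]
force: [-0.6, -0.3, -0.8]
grip_width: 0.0006
```

```bash
python3 bt.py
```

```text
[0.40246301 0.3155214  0.06153973] [145.0602503    0.46185041  94.01252133] 9.1
tool z in breaker [-0.003 -0.004 -1.   ] tool y [ 1.     0.008 -0.003] tip in breaker [-0.0665  0.0163  0.018 ]
Rb [[0.816, -0.066, -0.574], [0.054, 0.998, -0.038], [0.575, 0.0, 0.818]] force [-0.57445111 -0.27907352 -0.77192168]
```

Request:
step_arm(series=[{"ax": 0,"ay": 0,"az": 0,"x": 0.0082,"y": 0.0005,"z": 0.0058,"claw": 0},{"ax": 0,"ay": 0,"az": 0,"x": 0.0163,"y": 0.0011,"z": 0.0115,"claw": 0},{"ax": 0,"ay": 0,"az": 0,"x": 0.0245,"y": 0.0016,"z": 0.0173,"claw": 0},{"ax": 0,"ay": 0,"az": 0,"x": 0.0326,"y": 0.0022,"z": 0.023,"claw": 0},{"ax": 0,"ay": 0,"az": 0,"x": 0.0408,"y": 0.0027,"z": 0.0288,"claw": 0},{"ax": 0,"ay": 0,"az": 0,"x": 0.0449,"y": 0.003,"z": 0.0316,"claw": 0},{"ax": 0,"ay": 0,"az": 0,"x": 0.0449,"y": 0.003,"z": 0.0316,"claw": 0}])

```text
time_s: 9.8
tool_pos: [0.4446, 0.3208, 0.0949]
tool_rot: [145.0, 0.3, 94.2]
force: [-9.2, -0.5, 1.4]
grip_width: 0.0005
```

```bash
python3 bt.py; python3 - <<'E'
from h import *
cv2.imwrite('pics/i.png',vision.read_camera('side')[:,:,::-1]); crop('pics/i.png','pics/ic.png',200,220,380,390,3.3)
E
```

```text
[0.44460324 0.32081714 0.0949107 ] [145.04604822   0.26017162  94.17869269] 9.8
tool z in breaker [-0.003  0.    -1.   ] tool y [ 1.     0.008 -0.003] tip in breaker [-0.0126  0.0189  0.0209]
Rb [[0.816, -0.066, -0.574], [0.054, 0.998, -0.038], [0.575, 0.0, 0.818]] force [-9.2292329  -0.52370966  1.39052292]
```

View pics/ic.png

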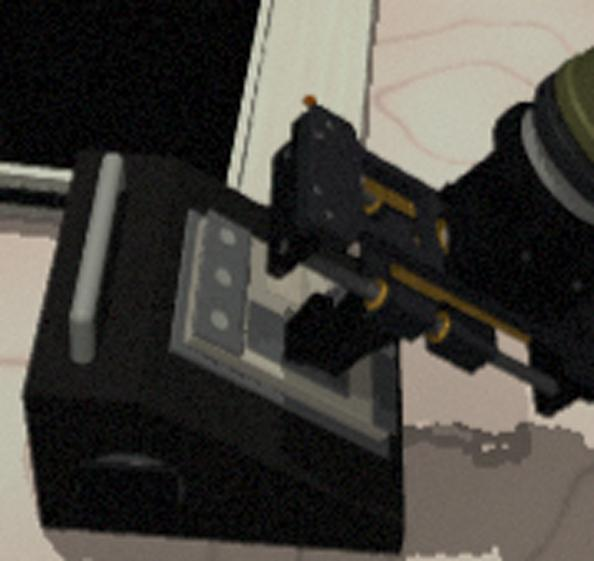

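Request:
step_arm(series=[{"ax": 0,"ay": 0,"az": 0,"x": 0.0024,"y": 0.0002,"z": 0.0017,"claw": 0},{"ax": 0,"ay": 0,"az": 0,"x": 0.0049,"y": 0.0003,"z": 0.0034,"claw": 0},{"ax": 0,"ay": 0,"az": 0,"x": 0.0049,"y": 0.0003,"z": 0.0034,"claw": 0}])

```text
time_s: 10.15
tool_pos: [0.4508, 0.3211, 0.0988]
tool_rot: [144.9, 0.3, 94.2]
force: [-2.7, 0.5, -1.7]
grip_width: 0.0006
```

Request:
step_arm(series=[{"ax": 0,"ay": 0,"az": 0,"x": 0.0016,"y": 0.0001,"z": 0.0012,"claw": 0},{"ax": 0,"ay": 0,"az": 0,"x": 0.0016,"y": 0.0001,"z": 0.0012,"claw": 0}])

```text
time_s: 10.35
tool_pos: [0.4527, 0.3212, 0.0996]
tool_rot: [144.9, 0.3, 94.2]
force: [-4.9, -0.0, -0.5]
grip_width: 0.0005
```

Request:
step_arm(series=[{"ax": 0,"ay": 0,"az": 0,"x": 0.0016,"y": 0.0001,"z": 0.0012,"claw": 0},{"ax": 0,"ay": 0,"az": 0,"x": 0.0016,"y": 0.0001,"z": 0.0012,"claw": 0}])

```text
time_s: 10.55
tool_pos: [0.4545, 0.3211, 0.1005]
tool_rot: [144.9, 0.3, 94.2]
force: [-5.1, -0.7, -1.5]
grip_width: 0.0003
```

```bash
python3 bt.py; python3 - <<'E'
from h import *
cv2.imwrite('pics/i.png',vision.read_camera('side')[:,:,::-1]); crop('pics/i.png','pics/ic.png',200,220,380,390,3.3)
E
```

```text
[0.45448753 0.32110876 0.10047615] [144.94658083   0.28548116  94.16817558] 10.55
tool z in breaker [-0.001 -0.    -1.   ] tool y [ 1.     0.009 -0.001] tip in breaker [-0.0013  0.0185  0.0198]
Rb [[0.816, -0.066, -0.574], [0.054, 0.998, -0.038], [0.575, 0.0, 0.818]] force [-5.14498586 -0.69357845 -1.54198523]
```

View pics/ic.png

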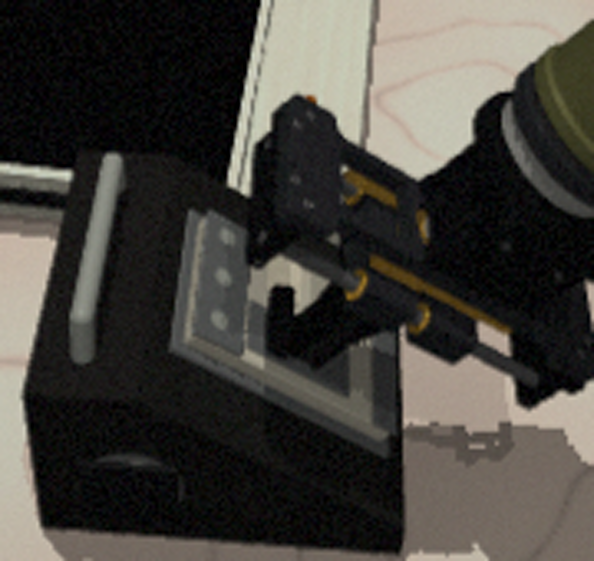

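Request:
step_arm(series=[{"ax": 0,"ay": 0,"az": 0,"x": 0.0016,"y": 0.0001,"z": 0.0012,"claw": 0},{"ax": 0,"ay": 0,"az": 0,"x": 0.0024,"y": 0.0002,"z": 0.0017,"claw": 0},{"ax": 0,"ay": 0,"az": 0,"x": 0.0024,"y": 0.0002,"z": 0.0017,"claw": 0}])

```text
time_s: 10.9
tool_pos: [0.4551, 0.3211, 0.1007]
tool_rot: [145.1, 0.3, 94.2]
force: [-12.1, 0.3, -1.2]
grip_width: 0.0009
```

```bash
python3 - <<'E'
from h import *
from fb import p,br,wp
cv2.imwrite('pics/i.png',vision.read_camera('side')[:,:,::-1]); crop('pics/i.png','pics/ic2.png',240,260,340,360,6)
for q in (.6,.8,.9,.95,1.05):
    a=q-.45; u=proj(cam('side'),wp(p,br(p,(.055*np.sin(a),.018,-.006+.055*np.cos(a)))))[0]; print(q,(u-[240,260])*6)
E
```

```text
0.6 [344.83734489 321.40446153]
0.8 [308.67539245 310.17839497]
0.9 [289.51913021 306.27489617]
0.95 [279.76631896 304.77379499]
1.05 [260.05118578 302.69541103]
```

View pics/ic2.png

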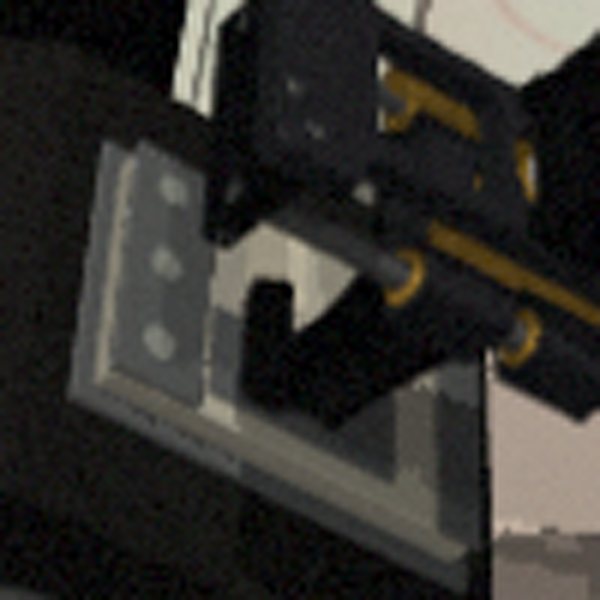

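Request:
step_arm(series=[{"ax": 0,"ay": 0,"az": 0,"x": -0.0102,"y": -0.0007,"z": -0.0072,"claw": 0},{"ax": 0,"ay": 0,"az": 0,"x": -0.0204,"y": -0.0014,"z": -0.0144,"claw": 0},{"ax": 0,"ay": 0,"az": 0,"x": -0.04,"y": -0.003,"z": 0.015,"claw": 0},{"ax": 0,"ay": 0,"az": 0,"x": -0.06,"y": -0.005,"z": 0.045,"claw": 0},{"ax": 0,"ay": 0,"az": 0,"x": -0.06,"y": -0.005,"z": 0.09,"claw": 0},{"ax": -0.5,"ay": 8,"az": 0,"x": -0.06,"y": -0.02,"z": 0.13,"claw": 0},{"ax": -1,"ay": 16,"az": 0,"x": -0.05,"y": -0.05,"z": 0.15,"claw": 0},{"ax": -1.6,"ay": 24,"az": 0,"x": -0.04,"y": -0.08,"z": 0.15,"claw": 0},{"ax": -2.1,"ay": 32,"az": 0,"x": -0.02,"y": -0.08,"z": 0.15,"claw": 0},{"ax": -2.3,"ay": 35.1,"az": 0,"x": -0.01,"y": -0.08,"z": 0.15,"claw": 0},{"ax": -2.3,"ay": 35.1,"az": 0,"x": -0.01,"y": -0.08,"z": 0.15,"claw": 0}])

```text
time_s: 12.05
tool_pos: [0.4518, 0.2387, 0.2523]
tool_rot: [-179.9, 0.1, 93.9]
force: [0.7, -0.4, 0.2]
grip_width: 0.0004
```

```bash
python3 - <<'E'
from h import *
from fb import p,br,wp
o=status.get_obs();print(o['tool_pos'],o['tool_rot'],o['time_s'])
C=cam('wrist',o)
cv2.imwrite('pics/j.png',vision.read_camera('wrist')[:,:,::-1])
cv2.imwrite('pics/js.png',vision.read_camera('scene')[:,:,::-1])
crop('pics/j.png','pics/jc.png',180,40,400,230,3)
for q in (0,.6,.8,.9,.95,1.05):
    a=q-.45; u=proj(C,wp(p,br(p,(.055*np.sin(a),.018,-.006+.055*np.cos(a)))))[0]; print(q,(u-[180,40])*3)
E
```

```text
[0.45183922 0.23869834 0.25229987] [-1.79925979e+02  1.28423105e-01  9.38725783e+01] 12.05
0 [249.36143542 218.85906794]
0.6 [326.07728334 214.73720733]
0.8 [362.48942741 214.31031824]
0.9 [381.6907206  214.36015556]
0.95 [391.40595288 214.45424733]
1.05 [410.86389318 214.78048943]
```

View pics/jc.png

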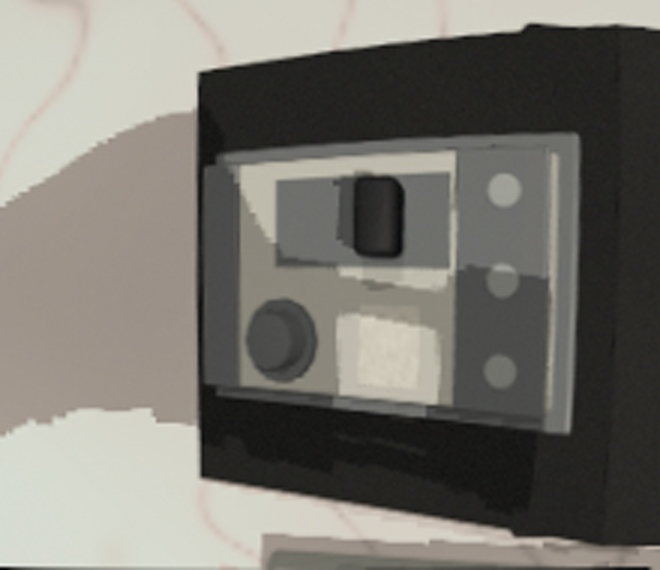

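View pics/js.png

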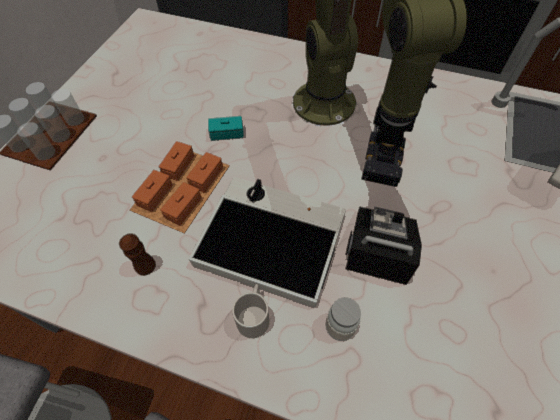

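Request:
step_arm(series=[{"ax": 0,"ay": 0,"az": -1,"x": 0.004,"y": -0.04,"z": 0.02,"claw": 0},{"ax": 0,"ay": 0,"az": -2,"x": 0.008,"y": -0.085,"z": 0.04,"claw": 0},{"ax": 0,"ay": 0,"az": -3,"x": 0.012,"y": -0.13,"z": 0.05,"claw": 0},{"ax": 0,"ay": 0,"az": -4,"x": 0.016,"y": -0.175,"z": 0.05,"claw": 50},{"ax": 0,"ay": 0,"az": -4,"x": 0.02,"y": -0.22,"z": 0.05,"claw": 100},{"ax": 0,"ay": 0,"az": -4,"x": 0.024,"y": -0.265,"z": 0.05,"claw": 100},{"ax": 0,"ay": 0,"az": -4,"x": 0.028,"y": -0.31,"z": 0.05,"claw": 100},{"ax": 0,"ay": 0,"az": -4,"x": 0.032,"y": -0.355,"z": 0.05,"claw": 100},{"ax": 0,"ay": 0,"az": -4,"x": 0.036,"y": -0.4,"z": 0.05,"claw": 100},{"ax": 0,"ay": 0,"az": -4,"x": 0.04,"y": -0.445,"z": 0.05,"claw": 100},{"ax": 0,"ay": 0,"az": -4,"x": 0.045,"y": -0.49,"z": 0.05,"claw": 100},{"ax": 0,"ay": 0,"az": -4,"x": 0.05,"y": -0.535,"z": 0.05,"claw": 100}])

```text
time_s: 13.35
tool_pos: [0.4966, -0.2943, 0.3032]
tool_rot: [180.0, -0.0, 90.4]
force: [0.7, -0.7, 0.0]
grip_width: 0.0642
```

Request:
step_arm(series=[{"ax": 0,"ay": 0,"az": 0,"x": 0,"y": -0.045,"z": 0,"claw": 100},{"ax": 0,"ay": 0,"az": 0,"x": 0,"y": -0.07,"z": 0,"claw": 100},{"ax": 0,"ay": 0,"az": 0,"x": 0,"y": -0.07,"z": 0,"claw": 100},{"ax": 0,"ay": 0,"az": 0,"x": 0,"y": -0.07,"z": 0,"claw": 100}])

```text
time_s: 13.75
tool_pos: [0.4966, -0.3629, 0.3025]
tool_rot: [-179.9, -0.1, 90.3]
force: [0.8, 0.7, 0.7]
grip_width: 0.0861
```

```bash
python3 - <<'E'
from h import *
import pickle
o=status.get_obs();print(o['tool_pos'],o['tool_rot'],o['time_s'],o['qpos'].round(1)); pickle.dump(o,open('k.pkl','wb'))
cv2.imwrite('pics/k.png',vision.read_camera('wrist')[:,:,::-1])
print('mill',onz(cam('scene'),143,270,0))
crop('pics/k.png','pics/kc.png',120,0,450,270,2.2)
E
```

```text
[ 0.49662432 -0.36294151  0.30245024] [-1.79937562e+02 -6.25513571e-02  9.02668295e+01] 13.75 [ 0.1 15.  41.6 83.2 -9.9 85.6 41.8]
mill [ 0.78069329 -0.27528678  0.        ]
```

View pics/kc.png

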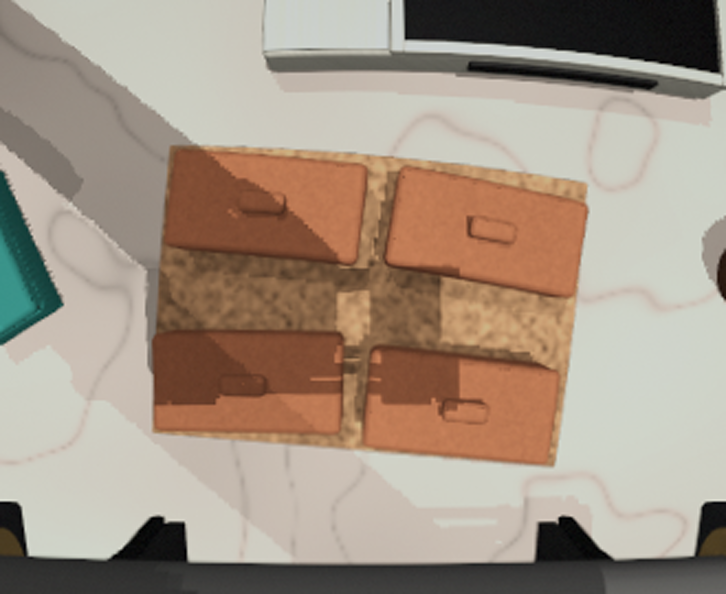

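```bash
python3 - <<'E'
from h import *
import pickle
C=cam('wrist',pickle.load(open('k.pkl','rb')))
Q=dict(A=[(177,148),(368,166),(357,263),(165,244)],B=[(403,166),(588,205),(573,297),(385,262)],C=[(153,334),(343,332),(342,433),(153,432)],D=[(371,347),(558,369),(553,465),(363,447)])
G=dict(A=(263,202),B=(493,229),C=(243,384),D=(466,411))
for k,q in Q.items():
    P=np.array([onz(C,120+u/2.2,v/2.2,.054) for u,v in q]); d=P[1]+P[2]-P[0]-P[3]; e=P[0]+P[1]-P[2]-P[3]
    print(k,P.mean(0)[:2].round(4),'L',np.linalg.norm(d)/2,'W',np.linalg.norm(e)/2,'yaw',np.degrees(np.arctan2(d[1],d[0])),np.degrees(np.arctan2(e[1],e[0]))-90,'grip',onz(C,120+G[k][0]/2.2,G[k][1]/2.2,.064)[:2].round(4))
for u,v in[(390,52),(405,52),(263,53)]: print(onz(C,120+u/2.2,v/2.2,.05 if u>300 else .045))
E
```

```text
A [ 0.4424 -0.2496] L 0.1098775720054927 W 0.05601206523331 yaw -7.1176484160491 -6.482706037218165 grip [ 0.4427 -0.25  ]
B [ 0.5684 -0.2643] L 0.10909304895802288 W 0.05532026620313531 yaw -8.85992111485701 -9.302643307129856 grip [ 0.5684 -0.2638]
C [ 0.4305 -0.3518] L 0.11107713425686741 W 0.057995162493454974 yaw -0.22660455188536152 -1.566582995697786 grip [ 0.4307 -0.3511]
D [ 0.5555 -0.3655] L 0.11142941234452211 W 0.05763682292908976 yaw -5.36818382234598 -1.8843676749843183 grip [ 0.5556 -0.3658]
[ 0.51216939 -0.15861139  0.05      ]
[ 0.52072547 -0.15839768  0.05      ]
[ 0.43885331 -0.15648115  0.045     ]
```

Request:
step_arm(series=[{"ax": 0,"ay": 0,"az": -8,"x": 0.01,"y": 0.01,"z": 0,"claw": 100},{"ax": 0,"ay": 0,"az": -16,"x": 0.02,"y": 0.02,"z": 0,"claw": 100},{"ax": 0,"ay": 0,"az": -24,"x": 0.03,"y": 0.03,"z": 0,"claw": 100},{"ax": 0,"ay": 0,"az": -32,"x": 0.04,"y": 0.04,"z": 0,"claw": 100},{"ax": 0,"ay": 0,"az": -40,"x": 0.05,"y": 0.05,"z": 0,"claw": 100},{"ax": 0,"ay": 0,"az": -48,"x": 0.06,"y": 0.06,"z": 0,"claw": 100},{"ax": 0,"ay": 0,"az": -56,"x": 0.072,"y": 0.07,"z": 0,"claw": 100},{"ax": 0,"ay": 0,"az": -64,"x": 0.072,"y": 0.08,"z": -0.02,"claw": 100},{"ax": 0,"ay": 0,"az": -72,"x": 0.072,"y": 0.09,"z": -0.05,"claw": 100},{"ax": 0,"ay": 0,"az": -80,"x": 0.072,"y": 0.099,"z": -0.09,"claw": 100},{"ax": 0,"ay": 0,"az": -88,"x": 0.072,"y": 0.099,"z": -0.13,"claw": 100},{"ax": 0,"ay": 0,"az": -96,"x": 0.072,"y": 0.099,"z": -0.17,"claw": 100}])

```text
time_s: 15.0
tool_pos: [0.5699, -0.2609, 0.1313]
tool_rot: [-179.7, -0.1, -5.8]
force: [0.2, 0.7, -0.6]
grip_width: 0.0868
```

Request:
step_arm(series=[{"ax": 0,"ay": 0,"az": -3,"x": 0,"y": 0,"z": -0.02,"claw": 100},{"ax": 0,"ay": 0,"az": -3,"x": 0,"y": 0,"z": -0.02,"claw": 100},{"ax": 0,"ay": 0,"az": -3,"x": 0,"y": 0,"z": -0.02,"claw": 100}])

```text
time_s: 15.3
tool_pos: [0.5698, -0.263, 0.1131]
tool_rot: [-179.8, -0.0, -8.5]
force: [1.1, -0.9, 0.9]
grip_width: 0.0869
```

```bash
cat > look.py <<'E'
import sys
from h import *
n=sys.argv[1]
o=status.get_obs();print(o['tool_pos'].round(4),o['tool_rot'].round(2),o['time_s'],o['qpos'].round(1),'F',o['force'].round(1),'w',round(o['grip_width'],4))
for c in sys.argv[2:]:
    cv2.imwrite(f'pics/{n}_{c}.png',vision.read_camera(c)[:,:,::-1])
E
python3 look.py l wrist scene
```

```text
[ 0.5698 -0.263   0.1131] [-1.7984e+02 -5.0000e-02 -8.5200e+00] 15.3 [-17.3  27.5  51.5  96.1 -23.1  67.7 -58.5] F [ 1.1 -0.9  0.9] w 0.0869
```

View pics/l_scene.png

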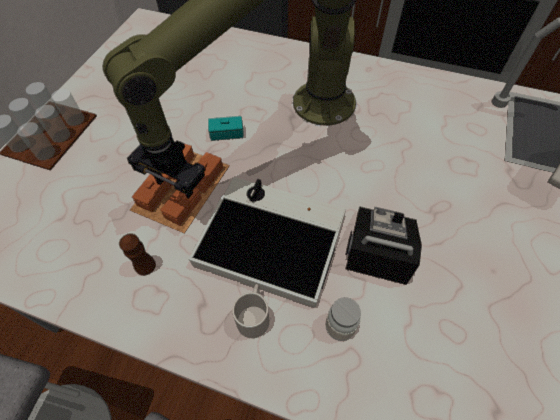

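View pics/l_wrist.png

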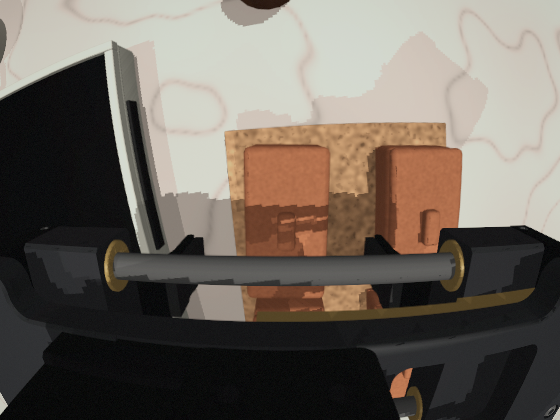

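Request:
step_arm(series=[{"ax": 0,"ay": 0,"az": 0,"x": -0.001,"y": -0.001,"z": -0.03,"claw": 100},{"ax": 0,"ay": 0,"az": 0,"x": -0.001,"y": -0.001,"z": -0.06,"claw": 100},{"ax": 0,"ay": 0,"az": 0,"x": -0.001,"y": -0.001,"z": -0.08,"claw": 100},{"ax": 0,"ay": 0,"az": 0,"x": -0.001,"y": -0.001,"z": -0.088,"claw": 100},{"ax": 0,"ay": 0,"az": 0,"x": -0.001,"y": -0.001,"z": -0.088,"claw": 40},{"ax": 0,"ay": 0,"az": 0,"x": -0.001,"y": -0.001,"z": -0.088,"claw": 40},{"ax": 0,"ay": 0,"az": 0,"x": -0.001,"y": -0.001,"z": -0.088,"claw": 40},{"ax": 0,"ay": 0,"az": 0,"x": -0.001,"y": -0.001,"z": -0.088,"claw": 40},{"ax": 0,"ay": 0,"az": 0,"x": -0.001,"y": -0.001,"z": -0.088,"claw": 40}], squeeze=30)

```text
time_s: 16.3
tool_pos: [0.5688, -0.2653, 0.0253]
tool_rot: [-179.9, -0.1, -8.7]
force: [-0.0, 1.7, 3.4]
grip_width: 0.0578
```

Request:
step_arm(series=[{"ax": 0,"ay": 0,"az": 0,"x": 0,"y": 0,"z": 0.03,"claw": 40},{"ax": 0,"ay": 0,"az": 0,"x": 0,"y": 0,"z": 0.07,"claw": 40},{"ax": 0,"ay": 0,"az": 0,"x": 0,"y": 0,"z": 0.11,"claw": 40},{"ax": 0,"ay": 0,"az": 6,"x": 0,"y": 0.01,"z": 0.15,"claw": 40},{"ax": 0,"ay": 0,"az": 14,"x": 0.01,"y": 0.03,"z": 0.15,"claw": 40},{"ax": 0,"ay": 0,"az": 22,"x": 0.02,"y": 0.05,"z": 0.15,"claw": 40},{"ax": 0,"ay": 0,"az": 30,"x": 0.035,"y": 0.07,"z": 0.15,"claw": 40},{"ax": 0,"ay": 0,"az": 38,"x": 0.05,"y": 0.1,"z": 0.15,"claw": 40},{"ax": 0,"ay": 0,"az": 46,"x": 0.065,"y": 0.13,"z": 0.15,"claw": 40},{"ax": 0,"ay": 0,"az": 54,"x": 0.08,"y": 0.16,"z": 0.15,"claw": 40},{"ax": 0,"ay": 0,"az": 62,"x": 0.09,"y": 0.18,"z": 0.15,"claw": 40},{"ax": 0,"ay": 0,"az": 70,"x": 0.102,"y": 0.207,"z": 0.15,"claw": 40}], squeeze=45)

```text
time_s: 17.5
tool_pos: [0.6696, -0.0588, 0.1736]
tool_rot: [-179.9, 0.1, 61.5]
force: [0.2, -0.6, -2.5]
grip_width: 0.058
```

Request:
step_arm(series=[{"ax": 0,"ay": 0,"az": 8,"x": 0,"y": 0,"z": 0,"claw": 40},{"ax": 0,"ay": 0,"az": 16,"x": 0,"y": 0,"z": 0,"claw": 40},{"ax": 0,"ay": 0,"az": 24,"x": 0,"y": 0,"z": 0,"claw": 40},{"ax": 0,"ay": 0,"az": 29,"x": 0,"y": 0,"z": -0.02,"claw": 40},{"ax": 0,"ay": 0,"az": 29,"x": 0,"y": 0,"z": -0.04,"claw": 40},{"ax": 0,"ay": 0,"az": 29,"x": 0,"y": 0,"z": -0.04,"claw": 40}])

```text
time_s: 18.1
tool_pos: [0.6672, -0.0585, 0.1304]
tool_rot: [-179.5, -0.0, 90.2]
force: [-0.8, -0.6, -3.0]
grip_width: 0.0578
```

```bash
python3 look.py m wrist scene
```

```text
[ 0.6672 -0.0585  0.1304] [-1.7949e+02 -1.0000e-02  9.0240e+01] 18.1 [-19.7  26.6  29.9  87.5 -13.7  70.1  12.7] F [-0.8 -0.6 -3. ] w 0.0578
```

View pics/m_scene.png

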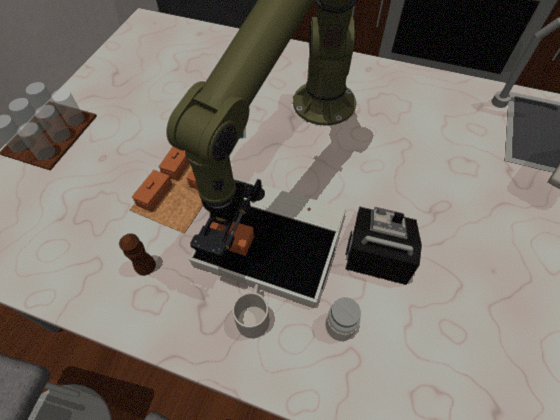

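View pics/m_wrist.png

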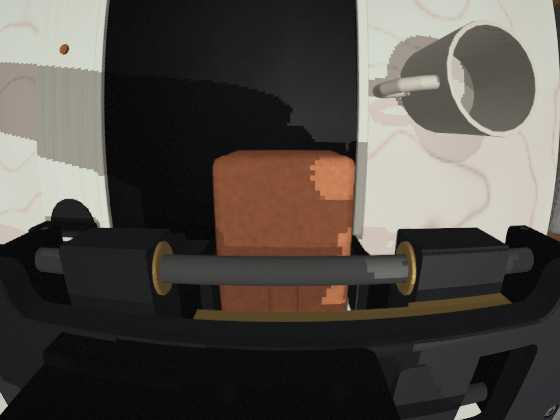

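Request:
step_arm(series=[{"ax": -0.4,"ay": 0,"az": 0,"x": 0.002,"y": 0,"z": -0.025,"claw": 40},{"ax": -0.4,"ay": 0,"az": 0,"x": 0.002,"y": 0,"z": -0.045,"claw": 40},{"ax": -0.4,"ay": 0,"az": 0,"x": 0.002,"y": 0,"z": -0.056,"claw": 40},{"ax": -0.4,"ay": 0,"az": 0,"x": 0.002,"y": 0,"z": -0.061,"claw": 40},{"ax": -0.4,"ay": 0,"az": 0,"x": 0.002,"y": 0,"z": -0.063,"claw": 40},{"ax": -0.4,"ay": 0,"az": 0,"x": 0.002,"y": 0,"z": -0.063,"claw": 40}])

```text
time_s: 18.8
tool_pos: [0.6726, -0.0589, 0.0722]
tool_rot: [-180.0, 0.4, 90.3]
force: [0.5, 0.2, -3.3]
grip_width: 0.0576
```

Request:
step_arm(series=[{"ax": 0,"ay": 0,"az": 0,"x": 0,"y": 0,"z": -0.004,"claw": 40},{"ax": 0,"ay": 0,"az": 0,"x": 0,"y": 0,"z": -0.0055,"claw": 40},{"ax": 0,"ay": 0,"az": 0,"x": 0,"y": 0,"z": -0.0055,"claw": 40}])

```text
time_s: 19.1
tool_pos: [0.6725, -0.0588, 0.0666]
tool_rot: [-180.0, 0.4, 90.3]
force: [0.3, -0.7, -0.7]
grip_width: 0.0579
```

Request:
step_arm(series=[{"ax": 0,"ay": 0,"az": 0,"x": 0,"y": 0,"z": 0,"claw": 76},{"ax": 0,"ay": 0,"az": 0,"x": 0,"y": 0,"z": 0,"claw": 76},{"ax": 0,"ay": 0,"az": 0,"x": 0,"y": 0,"z": 0.04,"claw": 76},{"ax": 0,"ay": 0,"az": 0,"x": 0,"y": 0,"z": 0.08,"claw": 76},{"ax": 0,"ay": 0,"az": -8,"x": -0.01,"y": 0,"z": 0.12,"claw": 100},{"ax": 0,"ay": 0,"az": -16,"x": -0.03,"y": -0.02,"z": 0.13,"claw": 100},{"ax": 0,"ay": 0,"az": -24,"x": -0.06,"y": -0.05,"z": 0.13,"claw": 100},{"ax": 0,"ay": 0,"az": -32,"x": -0.09,"y": -0.08,"z": 0.13,"claw": 100},{"ax": 0,"ay": 0,"az": -40,"x": -0.12,"y": -0.11,"z": 0.13,"claw": 100},{"ax": 0,"ay": 0,"az": -48,"x": -0.15,"y": -0.14,"z": 0.13,"claw": 100},{"ax": 0,"ay": 0,"az": -56,"x": -0.18,"y": -0.17,"z": 0.13,"claw": 100},{"ax": 0,"ay": 0,"az": -64,"x": -0.21,"y": -0.19,"z": 0.12,"claw": 100}])

```text
time_s: 20.3
tool_pos: [0.4613, -0.2516, 0.1872]
tool_rot: [179.9, 0.3, 25.8]
force: [0.0, -1.5, 0.1]
grip_width: 0.0874
```

Request:
step_arm(series=[{"ax": 0,"ay": 0,"az": -8,"x": -0.01,"y": 0,"z": 0,"claw": 100},{"ax": 0,"ay": 0,"az": -16,"x": -0.02,"y": 0,"z": -0.02,"claw": 100},{"ax": 0,"ay": 0,"az": -24,"x": -0.02,"y": 0,"z": -0.04,"claw": 100},{"ax": 0,"ay": 0,"az": -32,"x": -0.02,"y": 0,"z": -0.07,"claw": 100},{"ax": 0,"ay": 0,"az": -33,"x": -0.02,"y": 0,"z": -0.07,"claw": 100},{"ax": 0,"ay": 0,"az": -33,"x": -0.02,"y": 0,"z": -0.07,"claw": 100}])

```text
time_s: 20.9
tool_pos: [0.442, -0.2489, 0.1162]
tool_rot: [-179.9, 0.4, -6.6]
force: [-0.4, -0.0, 0.4]
grip_width: 0.0872
```

```bash
python3 look.py n wrist scene
```

```text
[ 0.442  -0.2489  0.1162] [-179.93    0.42   -6.61] 20.9 [-20.7   8.4  50.9 112.3  -7.2  63.  -63.4] F [-0.4 -0.   0.4] w 0.0872
```

View pics/n_scene.png

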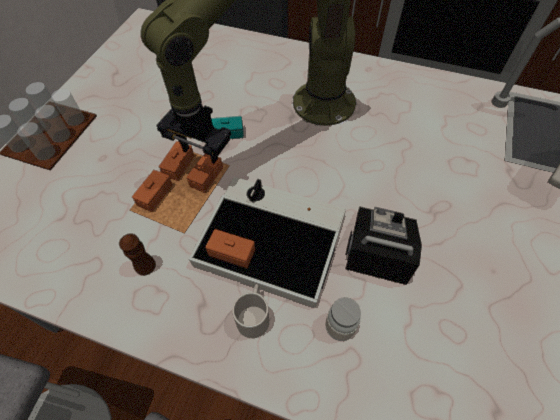

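View pics/n_wrist.png

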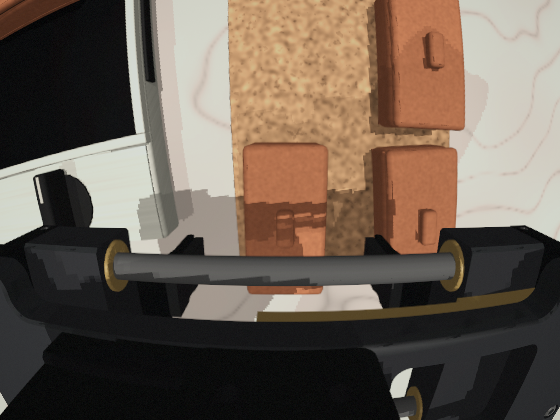

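Request:
step_arm(series=[{"ax": 0,"ay": -0.3,"az": 0,"x": 0,"y": -0.001,"z": -0.03,"claw": 100},{"ax": 0,"ay": -0.3,"az": 0,"x": 0,"y": -0.001,"z": -0.06,"claw": 100},{"ax": 0,"ay": -0.3,"az": 0,"x": 0,"y": -0.001,"z": -0.08,"claw": 100},{"ax": 0,"ay": -0.3,"az": 0,"x": 0,"y": -0.001,"z": -0.091,"claw": 100},{"ax": 0,"ay": -0.3,"az": 0,"x": 0,"y": -0.001,"z": -0.091,"claw": 40},{"ax": 0,"ay": -0.3,"az": 0,"x": 0,"y": -0.001,"z": -0.091,"claw": 40},{"ax": 0,"ay": -0.3,"az": 0,"x": 0,"y": -0.001,"z": -0.091,"claw": 40},{"ax": 0,"ay": -0.3,"az": 0,"x": 0,"y": -0.001,"z": -0.091,"claw": 40},{"ax": 0,"ay": -0.3,"az": 0,"x": 0,"y": -0.001,"z": -0.091,"claw": 40}], squeeze=40)

```text
time_s: 21.9
tool_pos: [0.4427, -0.2498, 0.0256]
tool_rot: [-179.9, 0.0, -6.7]
force: [-1.7, 0.3, 3.8]
grip_width: 0.0577
```

Request:
step_arm(series=[{"ax": 0,"ay": 0,"az": 0,"x": 0,"y": 0,"z": 0.03,"claw": 40},{"ax": 0,"ay": 0,"az": 0,"x": 0,"y": 0,"z": 0.07,"claw": 40},{"ax": 0,"ay": 0,"az": 0,"x": 0,"y": 0,"z": 0.11,"claw": 40},{"ax": 0,"ay": 0,"az": 6,"x": 0,"y": 0.01,"z": 0.15,"claw": 40},{"ax": 0,"ay": 0,"az": 14,"x": 0.01,"y": 0.03,"z": 0.15,"claw": 40},{"ax": 0,"ay": 0,"az": 22,"x": 0.025,"y": 0.05,"z": 0.15,"claw": 40},{"ax": 0,"ay": 0,"az": 30,"x": 0.04,"y": 0.07,"z": 0.15,"claw": 40},{"ax": 0,"ay": 0,"az": 38,"x": 0.06,"y": 0.095,"z": 0.15,"claw": 40},{"ax": 0,"ay": 0,"az": 46,"x": 0.08,"y": 0.12,"z": 0.15,"claw": 40},{"ax": 0,"ay": 0,"az": 54,"x": 0.1,"y": 0.15,"z": 0.15,"claw": 40},{"ax": 0,"ay": 0,"az": 62,"x": 0.12,"y": 0.175,"z": 0.15,"claw": 40},{"ax": 0,"ay": 0,"az": 70,"x": 0.126,"y": 0.191,"z": 0.15,"claw": 40}], squeeze=45)

```text
time_s: 23.1
tool_pos: [0.5691, -0.0552, 0.1737]
tool_rot: [-179.8, 0.1, 63.8]
force: [0.3, -0.6, -4.2]
grip_width: 0.0575
```

Request:
step_arm(series=[{"ax": 0,"ay": 0,"az": 8,"x": 0,"y": 0,"z": 0,"claw": 40},{"ax": 0,"ay": 0,"az": 16,"x": 0,"y": 0,"z": 0,"claw": 40},{"ax": 0,"ay": 0,"az": 24,"x": 0,"y": 0,"z": -0.01,"claw": 40},{"ax": 0,"ay": 0,"az": 27,"x": 0,"y": 0,"z": -0.04,"claw": 40},{"ax": 0,"ay": 0,"az": 27,"x": 0,"y": 0,"z": -0.06,"claw": 40},{"ax": 0,"ay": 0,"az": 27,"x": 0,"y": 0,"z": -0.075,"claw": 40},{"ax": 0,"ay": 0,"az": 27,"x": 0,"y": 0,"z": -0.085,"claw": 40},{"ax": 0,"ay": 0,"az": 27,"x": 0,"y": 0,"z": -0.085,"claw": 40}])

```text
time_s: 23.9
tool_pos: [0.5669, -0.0586, 0.0883]
tool_rot: [-179.7, 0.1, 90.3]
force: [0.5, 0.3, -3.6]
grip_width: 0.0579
```

```bash
python3 look.py o wrist scene
```

```text
[ 0.5669 -0.0586  0.0883] [-1.797e+02  1.200e-01  9.026e+01] 23.9 [-26.1  17.3  34.1 105.1 -10.7  61.2  12.3] F [ 0.5  0.3 -3.6] w 0.0579
```

View pics/o_scene.png

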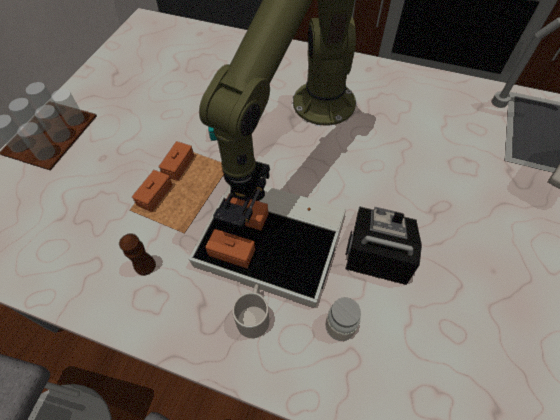

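View pics/o_wrist.png

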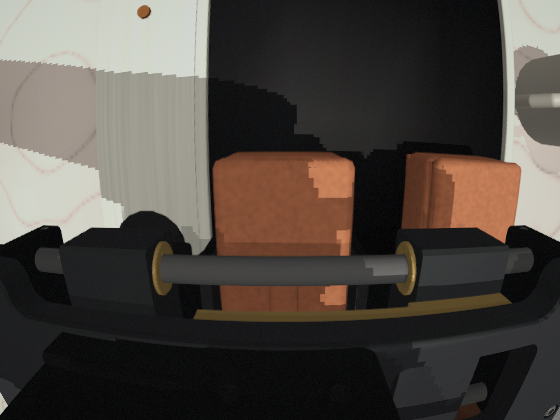

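Request:
step_arm(series=[{"ax": 0,"ay": 0,"az": 0,"x": 0.001,"y": 0,"z": -0.012,"claw": 40},{"ax": 0,"ay": 0,"az": 0,"x": 0.001,"y": 0,"z": -0.019,"claw": 40},{"ax": 0,"ay": 0,"az": 0,"x": 0.001,"y": 0,"z": -0.022,"claw": 40},{"ax": 0,"ay": 0,"az": 0,"x": 0.001,"y": 0,"z": -0.022,"claw": 40}])

```text
time_s: 24.4
tool_pos: [0.5688, -0.0587, 0.0674]
tool_rot: [-179.8, 0.1, 90.3]
force: [0.6, -0.2, -3.1]
grip_width: 0.0577
```

Request:
step_arm(series=[{"ax": 0,"ay": 0,"az": 0,"x": 0,"y": 0,"z": -0.001,"claw": 40},{"ax": 0,"ay": 0,"az": 0,"x": 0,"y": 0,"z": -0.001,"claw": 76},{"ax": 0,"ay": 0,"az": 0,"x": 0,"y": 0,"z": -0.001,"claw": 76},{"ax": 0,"ay": 0,"az": 0,"x": 0,"y": 0,"z": 0.04,"claw": 76},{"ax": 0,"ay": 0,"az": 0,"x": 0,"y": 0,"z": 0.08,"claw": 76},{"ax": 0,"ay": 0,"az": -8,"x": 0,"y": -0.02,"z": 0.12,"claw": 100},{"ax": 0,"ay": 0,"az": -16,"x": -0.002,"y": -0.05,"z": 0.13,"claw": 100},{"ax": 0,"ay": 0,"az": -24,"x": -0.004,"y": -0.09,"z": 0.13,"claw": 100},{"ax": 0,"ay": 0,"az": -32,"x": -0.006,"y": -0.13,"z": 0.13,"claw": 100},{"ax": 0,"ay": 0,"az": -40,"x": -0.008,"y": -0.17,"z": 0.13,"claw": 100},{"ax": 0,"ay": 0,"az": -48,"x": -0.01,"y": -0.21,"z": 0.13,"claw": 100},{"ax": 0,"ay": 0,"az": -56,"x": -0.012,"y": -0.25,"z": 0.13,"claw": 100}])

```text
time_s: 25.6
tool_pos: [0.5574, -0.3103, 0.1989]
tool_rot: [-180.0, 0.0, 34.0]
force: [0.4, 0.7, -0.2]
grip_width: 0.0868
```

Request:
step_arm(series=[{"ax": 0,"ay": 0,"az": -8,"x": 0,"y": -0.03,"z": 0,"claw": 100},{"ax": 0,"ay": 0,"az": -16,"x": -0.001,"y": -0.057,"z": 0,"claw": 100},{"ax": 0,"ay": 0,"az": -24,"x": -0.001,"y": -0.057,"z": -0.02,"claw": 100},{"ax": 0,"ay": 0,"az": -32,"x": -0.001,"y": -0.057,"z": -0.05,"claw": 100},{"ax": 0,"ay": 0,"az": -38,"x": -0.001,"y": -0.057,"z": -0.08,"claw": 100},{"ax": 0,"ay": 0,"az": -38,"x": -0.001,"y": -0.057,"z": -0.08,"claw": 100},{"ax": 0,"ay": 0,"az": -38,"x": -0.001,"y": -0.057,"z": -0.08,"claw": 100}])

```text
time_s: 26.3
tool_pos: [0.5564, -0.3657, 0.1185]
tool_rot: [-179.9, 0.1, -3.6]
force: [0.2, 0.4, 0.2]
grip_width: 0.0867
```

```bash
python3 look.py p wrist scene
```

```text
[ 0.5564 -0.3657  0.1185] [-1.7989e+02  9.0000e-02 -3.5700e+00] 26.3 [ -7.6  33.5  53.9  89.8 -28.1  71.4 -42.5] F [0.2 0.4 0.2] w 0.0867
```

View pics/p_scene.png

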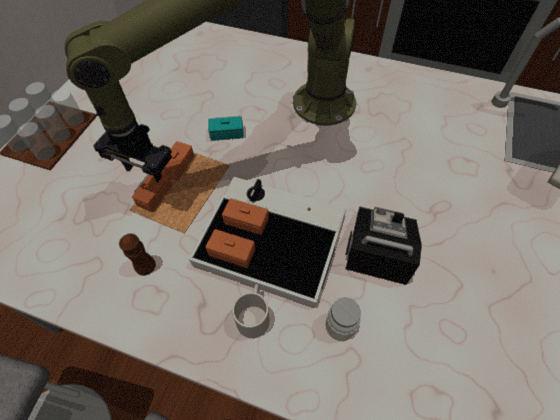

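View pics/p_wrist.png

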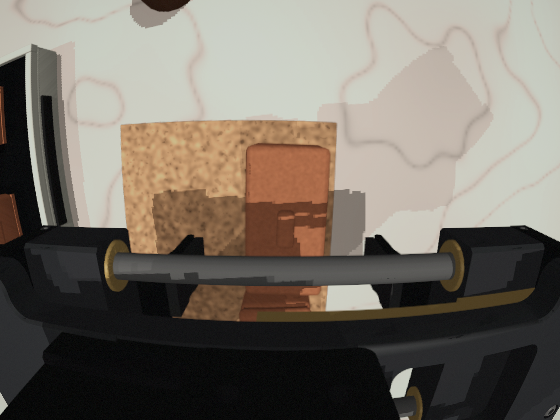

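Aligned (dish at columns 245–330, same as the earlier good grasps). Descend and grip.

Request:
step_arm(series=[{"ax": 0,"ay": 0,"az": 0,"x": 0,"y": 0,"z": -0.03,"claw": 100},{"ax": 0,"ay": 0,"az": 0,"x": 0,"y": 0,"z": -0.06,"claw": 100},{"ax": 0,"ay": 0,"az": 0,"x": 0,"y": 0,"z": -0.083,"claw": 100},{"ax": 0,"ay": 0,"az": 0,"x": 0,"y": 0,"z": -0.093,"claw": 100},{"ax": 0,"ay": 0,"az": 0,"x": 0,"y": 0,"z": -0.093,"claw": 40},{"ax": 0,"ay": 0,"az": 0,"x": 0,"y": 0,"z": -0.093,"claw": 40},{"ax": 0,"ay": 0,"az": 0,"x": 0,"y": 0,"z": -0.093,"claw": 40},{"ax": 0,"ay": 0,"az": 0,"x": 0,"y": 0,"z": -0.093,"claw": 40},{"ax": 0,"ay": 0,"az": 0,"x": 0,"y": 0,"z": -0.093,"claw": 40}], squeeze=40)

```text
time_s: 27.3
tool_pos: [0.5566, -0.3663, 0.026]
tool_rot: [-179.9, -0.0, -3.7]
force: [-0.7, 0.3, 2.3]
grip_width: 0.0573
```

Request:
step_arm(series=[{"ax": 0,"ay": 0,"az": 0,"x": 0,"y": 0,"z": 0.03,"claw": 40},{"ax": 0,"ay": 0,"az": 0,"x": 0,"y": 0,"z": 0.07,"claw": 40},{"ax": 0,"ay": 0,"az": 0,"x": 0,"y": 0,"z": 0.11,"claw": 40},{"ax": 0,"ay": 0,"az": 6,"x": 0,"y": 0.02,"z": 0.15,"claw": 40},{"ax": 0,"ay": 0,"az": 14,"x": 0.01,"y": 0.05,"z": 0.16,"claw": 40},{"ax": 0,"ay": 0,"az": 22,"x": 0.02,"y": 0.09,"z": 0.16,"claw": 40},{"ax": 0,"ay": 0,"az": 30,"x": 0.03,"y": 0.13,"z": 0.16,"claw": 40},{"ax": 0,"ay": 0,"az": 38,"x": 0.04,"y": 0.17,"z": 0.16,"claw": 40},{"ax": 0,"ay": 0,"az": 46,"x": 0.05,"y": 0.21,"z": 0.16,"claw": 40},{"ax": 0,"ay": 0,"az": 54,"x": 0.06,"y": 0.25,"z": 0.16,"claw": 40},{"ax": 0,"ay": 0,"az": 62,"x": 0.07,"y": 0.29,"z": 0.16,"claw": 40},{"ax": 0,"ay": 0,"az": 70,"x": 0.08,"y": 0.33,"z": 0.16,"claw": 40}], squeeze=45)

```text
time_s: 28.5
tool_pos: [0.6353, -0.0339, 0.1839]
tool_rot: [-179.8, 0.1, 66.6]
force: [-0.1, -0.3, -5.0]
grip_width: 0.0576
```

Request:
step_arm(series=[{"ax": 0,"ay": 0,"az": 8,"x": 0.01,"y": 0.04,"z": 0,"claw": 40},{"ax": 0,"ay": 0,"az": 16,"x": 0.02,"y": 0.08,"z": 0,"claw": 40},{"ax": 0,"ay": 0,"az": 24,"x": 0.03,"y": 0.11,"z": 0,"claw": 40},{"ax": 0,"ay": 0,"az": 24,"x": 0.034,"y": 0.128,"z": 0,"claw": 40},{"ax": 0,"ay": 0,"az": 24,"x": 0.034,"y": 0.128,"z": -0.03,"claw": 40},{"ax": 0,"ay": 0,"az": 24,"x": 0.034,"y": 0.128,"z": -0.06,"claw": 40},{"ax": 0,"ay": 0,"az": 24,"x": 0.034,"y": 0.128,"z": -0.08,"claw": 40},{"ax": 0,"ay": 0,"az": 24,"x": 0.034,"y": 0.128,"z": -0.09,"claw": 40},{"ax": 0,"ay": 0,"az": 24,"x": 0.034,"y": 0.128,"z": -0.09,"claw": 40}])

```text
time_s: 29.4
tool_pos: [0.6685, 0.0911, 0.0928]
tool_rot: [-179.6, 0.2, 90.1]
force: [-0.2, -0.5, -5.1]
grip_width: 0.0574
```

```bash
python3 look.py q wrist scene
```

```text
[0.6685 0.0911 0.0928] [-179.65    0.19   90.09] 29.4 [-33.2  29.3  31.2  88.9 -15.9  66.6   1.2] F [-0.2 -0.5 -5.1] w 0.0574
```

View pics/q_scene.png

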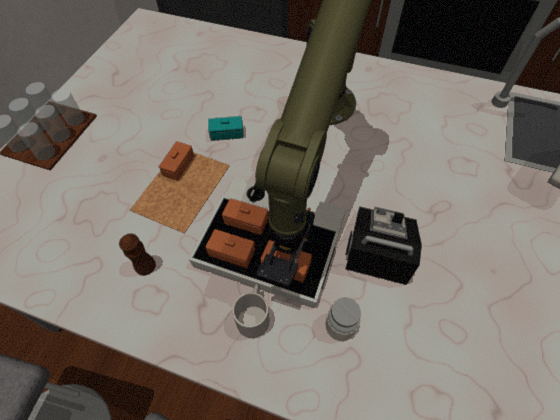

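View pics/q_wrist.png

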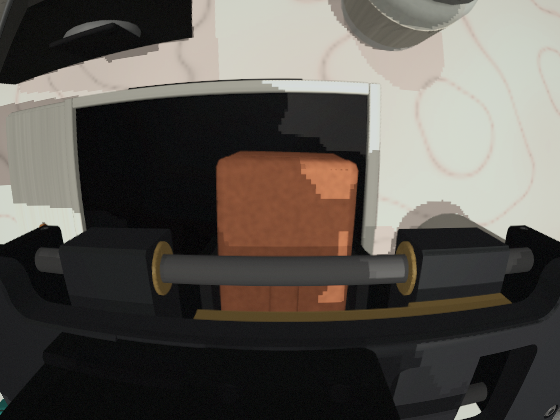

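Request:
step_arm(series=[{"ax": -0.3,"ay": 0,"az": 0,"x": 0,"y": 0,"z": -0.012,"claw": 40},{"ax": -0.3,"ay": 0,"az": 0,"x": 0,"y": 0,"z": -0.02,"claw": 40},{"ax": -0.3,"ay": 0,"az": 0,"x": 0,"y": 0,"z": -0.025,"claw": 40},{"ax": -0.3,"ay": 0,"az": 0,"x": 0,"y": 0,"z": -0.025,"claw": 40}])

```text
time_s: 29.9
tool_pos: [0.6691, 0.0923, 0.0685]
tool_rot: [-179.7, 0.4, 90.3]
force: [-0.9, -0.2, -4.6]
grip_width: 0.0578
```

Request:
step_arm(series=[{"ax": 0,"ay": 0,"az": 0,"x": 0,"y": 0,"z": -0.0015,"claw": 40},{"ax": 0,"ay": 0,"az": 0,"x": 0,"y": 0,"z": -0.0015,"claw": 76},{"ax": 0,"ay": 0,"az": 0,"x": 0,"y": 0,"z": -0.0015,"claw": 76},{"ax": 0,"ay": 0,"az": 0,"x": 0,"y": 0,"z": 0.04,"claw": 76},{"ax": 0,"ay": 0,"az": 0,"x": 0,"y": 0,"z": 0.08,"claw": 76},{"ax": 0,"ay": 0,"az": -8,"x": 0,"y": -0.02,"z": 0.12,"claw": 100},{"ax": 0,"ay": 0,"az": -16,"x": -0.02,"y": -0.05,"z": 0.13,"claw": 100},{"ax": 0,"ay": 0,"az": -24,"x": -0.04,"y": -0.09,"z": 0.13,"claw": 100},{"ax": 0,"ay": 0,"az": -32,"x": -0.06,"y": -0.13,"z": 0.13,"claw": 100},{"ax": 0,"ay": 0,"az": -40,"x": -0.08,"y": -0.17,"z": 0.13,"claw": 100},{"ax": 0,"ay": 0,"az": -48,"x": -0.1,"y": -0.21,"z": 0.13,"claw": 100},{"ax": 0,"ay": 0,"az": -56,"x": -0.12,"y": -0.25,"z": 0.13,"claw": 100}])

```text
time_s: 31.1
tool_pos: [0.5497, -0.1595, 0.2012]
tool_rot: [-179.9, 0.2, 33.9]
force: [-0.1, -0.2, -0.1]
grip_width: 0.0872
```

Request:
step_arm(series=[{"ax": 0,"ay": 0,"az": -8,"x": -0.02,"y": -0.035,"z": 0,"claw": 100},{"ax": 0,"ay": 0,"az": -16,"x": -0.04,"y": -0.07,"z": 0,"claw": 100},{"ax": 0,"ay": 0,"az": -24,"x": -0.06,"y": -0.105,"z": 0,"claw": 100},{"ax": 0,"ay": 0,"az": -32,"x": -0.08,"y": -0.14,"z": 0,"claw": 100},{"ax": 0,"ay": 0,"az": -35,"x": -0.1,"y": -0.17,"z": -0.02,"claw": 100},{"ax": 0,"ay": 0,"az": -35,"x": -0.118,"y": -0.193,"z": -0.05,"claw": 100},{"ax": 0,"ay": 0,"az": -35,"x": -0.118,"y": -0.193,"z": -0.08,"claw": 100},{"ax": 0,"ay": 0,"az": -35,"x": -0.118,"y": -0.193,"z": -0.08,"claw": 100},{"ax": 0,"ay": 0,"az": -35,"x": -0.118,"y": -0.193,"z": -0.08,"claw": 100}])

```text
time_s: 32.0
tool_pos: [0.4328, -0.3507, 0.1208]
tool_rot: [-179.9, 0.3, -0.7]
force: [0.5, -0.2, -0.0]
grip_width: 0.0868
```

```bash
python3 look.py r wrist scene
```

```text
[ 0.4328 -0.3507  0.1208] [-179.88    0.35   -0.72] 32.0 [-13.5  18.8  58.6 105.6 -17.4  65.7 -39.5] F [ 0.5 -0.2 -0. ] w 0.0868
```

View pics/r_scene.png

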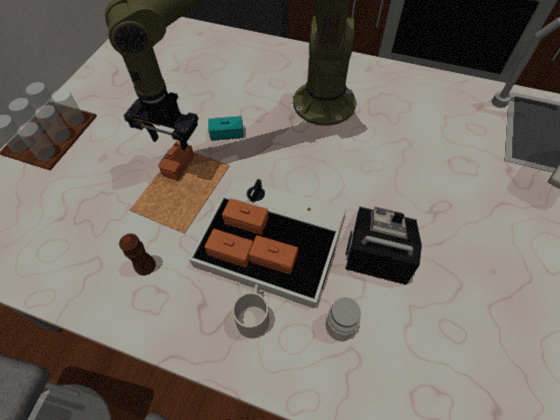

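View pics/r_wrist.png

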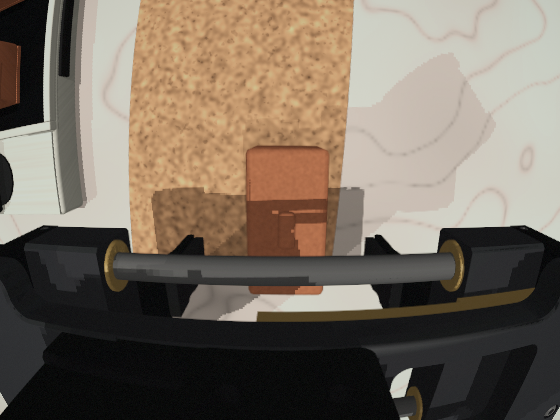

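Request:
step_arm(series=[{"ax": 0,"ay": -0.3,"az": 0,"x": -0.001,"y": 0,"z": -0.03,"claw": 100},{"ax": 0,"ay": -0.3,"az": 0,"x": -0.001,"y": 0,"z": -0.06,"claw": 100},{"ax": 0,"ay": -0.3,"az": 0,"x": -0.001,"y": 0,"z": -0.085,"claw": 100},{"ax": 0,"ay": -0.3,"az": 0,"x": -0.001,"y": 0,"z": -0.095,"claw": 100},{"ax": 0,"ay": -0.3,"az": 0,"x": -0.001,"y": 0,"z": -0.095,"claw": 40},{"ax": 0,"ay": -0.3,"az": 0,"x": -0.001,"y": 0,"z": -0.095,"claw": 40},{"ax": 0,"ay": -0.3,"az": 0,"x": -0.001,"y": 0,"z": -0.095,"claw": 40},{"ax": 0,"ay": -0.3,"az": 0,"x": -0.001,"y": 0,"z": -0.095,"claw": 40},{"ax": 0,"ay": -0.3,"az": 0,"x": -0.001,"y": 0,"z": -0.095,"claw": 40}], squeeze=40)

```text
time_s: 33.0
tool_pos: [0.4318, -0.3516, 0.0259]
tool_rot: [-180.0, -0.0, -0.7]
force: [0.2, -0.5, 2.0]
grip_width: 0.0577
```

```bash
python3 - <<'E'
from h import *
crop('pics/r_scene.png','pics/rc.png',180,190,350,310,4.6)
E
```

```text
(no output)
```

View pics/rc.png

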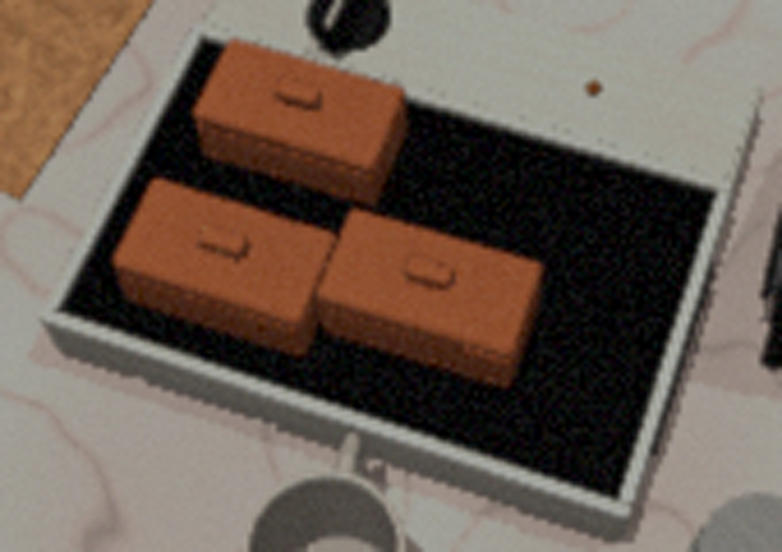

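```bash
python3 - <<'E'
from h import *
S=cam('scene')
for u,v in [(300,90),(223,238),(430,268)]: print(onz(S,180+u/4.6,190+v/4.6,.105)[:2].round(3))
for q in [[(350,207),(545,262),(513,357),(320,297)],[(157,180),(337,232),(300,318),(115,262)],[(230,40),(405,92),(362,167),(197,115)]]:
    P=np.array([onz(S,180+u/4.6,190+v/4.6,.095) for u,v in q]); print(P.mean(0)[:2].round(3),P[:,:2].round(3).tolist())
E
```

```text
[ 0.571 -0.057]
[ 0.673 -0.06 ]
[0.653 0.052]
[0.654 0.053] [[0.628, -0.005], [0.624, 0.107], [0.682, 0.109], [0.684, 0.001]]
[ 0.673 -0.059] [[0.648, -0.112], [0.644, -0.005], [0.699, -0.005], [0.702, -0.112]]
[ 0.574 -0.058] [[0.547, -0.112], [0.547, -0.002], [0.602, -0.008], [0.601, -0.109]]
```

Request:
step_arm(series=[{"ax": 0,"ay": 0,"az": 0,"x": 0,"y": 0,"z": 0.03,"claw": 40},{"ax": 0,"ay": 0,"az": 0,"x": 0,"y": 0,"z": 0.07,"claw": 40},{"ax": 0,"ay": 0,"az": 0,"x": 0,"y": 0,"z": 0.11,"claw": 40},{"ax": 0,"ay": 0,"az": 6,"x": 0.01,"y": 0.02,"z": 0.15,"claw": 40},{"ax": 0,"ay": 0,"az": 14,"x": 0.02,"y": 0.05,"z": 0.16,"claw": 40},{"ax": 0,"ay": 0,"az": 22,"x": 0.03,"y": 0.09,"z": 0.16,"claw": 40},{"ax": 0,"ay": 0,"az": 30,"x": 0.04,"y": 0.13,"z": 0.16,"claw": 40},{"ax": 0,"ay": 0,"az": 38,"x": 0.05,"y": 0.17,"z": 0.16,"claw": 40},{"ax": 0,"ay": 0,"az": 46,"x": 0.06,"y": 0.21,"z": 0.16,"claw": 40},{"ax": 0,"ay": 0,"az": 54,"x": 0.07,"y": 0.25,"z": 0.16,"claw": 40},{"ax": 0,"ay": 0,"az": 62,"x": 0.08,"y": 0.29,"z": 0.16,"claw": 40},{"ax": 0,"ay": 0,"az": 70,"x": 0.09,"y": 0.33,"z": 0.16,"claw": 40}], squeeze=45)

```text
time_s: 34.2
tool_pos: [0.5201, -0.0191, 0.184]
tool_rot: [-179.8, 0.1, 69.6]
force: [0.8, -0.3, -5.1]
grip_width: 0.0577
```

Request:
step_arm(series=[{"ax": 0,"ay": 0,"az": 8,"x": 0.01,"y": 0.04,"z": 0,"claw": 40},{"ax": 0,"ay": 0,"az": 16,"x": 0.03,"y": 0.08,"z": 0,"claw": 40},{"ax": 0,"ay": 0,"az": 21,"x": 0.041,"y": 0.11,"z": 0,"claw": 40},{"ax": 0,"ay": 0,"az": 21,"x": 0.041,"y": 0.1265,"z": 0,"claw": 40},{"ax": 0,"ay": 0,"az": 21,"x": 0.041,"y": 0.1265,"z": -0.03,"claw": 40},{"ax": 0,"ay": 0,"az": 21,"x": 0.041,"y": 0.1265,"z": -0.06,"claw": 40},{"ax": 0,"ay": 0,"az": 21,"x": 0.041,"y": 0.1265,"z": -0.08,"claw": 40},{"ax": 0,"ay": 0,"az": 21,"x": 0.041,"y": 0.1265,"z": -0.08,"claw": 40}])

```text
time_s: 35.0
tool_pos: [0.5582, 0.1044, 0.1009]
tool_rot: [-179.4, 0.3, 90.2]
force: [-1.3, 0.1, -5.5]
grip_width: 0.0579
```

```bash
python3 look.py s wrist scene
```

```text
[0.5582 0.1044 0.1009] [-179.38    0.28   90.16] 35.0 [-43.8  16.6  35.4 104.4 -10.5  63.   -4.5] F [-1.3  0.1 -5.5] w 0.0579
```

View pics/s_scene.png

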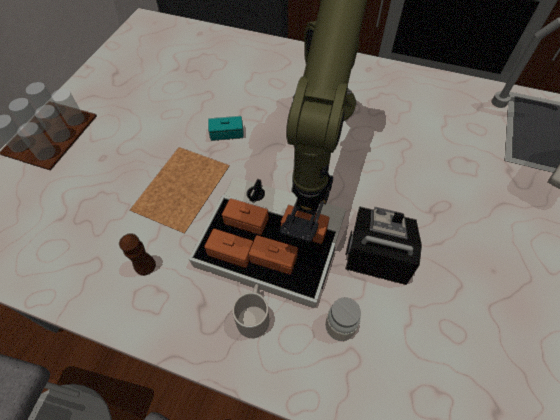

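View pics/s_wrist.png

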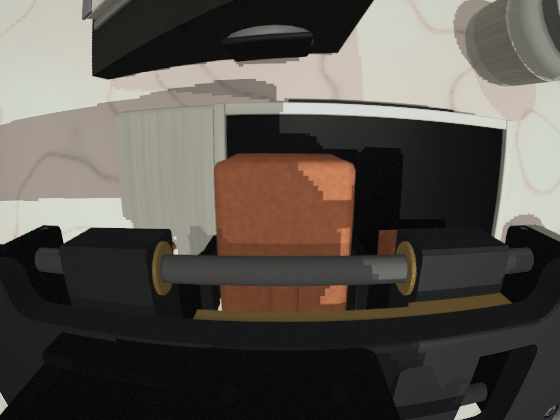

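Request:
step_arm(series=[{"ax": -0.3,"ay": 0,"az": 0,"x": 0.002,"y": 0,"z": -0.015,"claw": 40},{"ax": -0.3,"ay": 0,"az": 0,"x": 0.002,"y": 0,"z": -0.025,"claw": 40},{"ax": -0.3,"ay": 0,"az": 0,"x": 0.002,"y": 0,"z": -0.031,"claw": 40},{"ax": -0.3,"ay": 0,"az": 0,"x": 0.002,"y": 0,"z": -0.031,"claw": 40}])

```text
time_s: 35.5
tool_pos: [0.5631, 0.1056, 0.0725]
tool_rot: [-179.7, 0.4, 90.3]
force: [-0.9, -0.9, -5.5]
grip_width: 0.0576
```

Request:
step_arm(series=[{"ax": -0.2,"ay": -0.2,"az": 0,"x": 0,"y": 0,"z": -0.003,"claw": 40},{"ax": -0.2,"ay": -0.2,"az": 0,"x": 0,"y": 0,"z": -0.0055,"claw": 40},{"ax": -0.2,"ay": -0.2,"az": 0,"x": 0,"y": 0,"z": -0.0055,"claw": 40}])

```text
time_s: 35.8
tool_pos: [0.5639, 0.1059, 0.0682]
tool_rot: [180.0, 0.6, 90.3]
force: [0.2, -0.5, -5.2]
grip_width: 0.0579
```

Request:
step_arm(series=[{"ax": 0.6,"ay": 0,"az": 0,"x": 0,"y": 0,"z": 0,"claw": 40},{"ax": 0.6,"ay": 0,"az": 0,"x": 0,"y": 0,"z": -0.0014,"claw": 40},{"ax": 0.6,"ay": 0,"az": 0,"x": 0,"y": 0,"z": -0.0014,"claw": 40}])

```text
time_s: 36.1
tool_pos: [0.5642, 0.1055, 0.067]
tool_rot: [179.9, -0.0, 90.2]
force: [-0.7, -0.3, -5.1]
grip_width: 0.0578
```

Request:
step_arm(series=[{"ax": 0,"ay": 0,"az": 0,"x": 0,"y": 0,"z": -0.001,"claw": 40},{"ax": 0,"ay": 0,"az": 0,"x": 0,"y": 0,"z": -0.001,"claw": 40}])

```text
time_s: 36.3
tool_pos: [0.5642, 0.1055, 0.0669]
tool_rot: [179.9, -0.0, 90.2]
force: [-3.7, -1.0, 3.9]
grip_width: 0.0579
```

Request:
step_arm(series=[{"ax": 0,"ay": 0,"az": 0,"x": 0,"y": 0,"z": 0,"claw": 73},{"ax": 0,"ay": 0,"az": 0,"x": 0,"y": 0,"z": 0,"claw": 73},{"ax": 0,"ay": 0,"az": 0,"x": 0,"y": 0,"z": 0.02,"claw": 73},{"ax": 0,"ay": 0,"az": 0,"x": 0,"y": 0,"z": 0.06,"claw": 73},{"ax": 0,"ay": 0,"az": 8,"x": 0,"y": 0,"z": 0.1,"claw": 60},{"ax": 0,"ay": 0,"az": 16,"x": -0.01,"y": -0.02,"z": 0.14,"claw": 45},{"ax": 0,"ay": 0,"az": 24,"x": -0.03,"y": -0.04,"z": 0.16,"claw": 45},{"ax": 0,"ay": 0,"az": 32,"x": -0.05,"y": -0.07,"z": 0.16,"claw": 45},{"ax": 0,"ay": 0,"az": 40,"x": -0.07,"y": -0.1,"z": 0.16,"claw": 45},{"ax": 0,"ay": 0,"az": 48,"x": -0.08,"y": -0.13,"z": 0.16,"claw": 45},{"ax": 0,"ay": 0,"az": 56,"x": -0.09,"y": -0.16,"z": 0.16,"claw": 45},{"ax": 0,"ay": 0,"az": 64,"x": -0.09,"y": -0.175,"z": 0.16,"claw": 45}])

```text
time_s: 37.5
tool_pos: [0.4733, -0.0721, 0.2264]
tool_rot: [179.8, 0.1, 154.4]
force: [0.4, -0.9, 0.4]
grip_width: 0.0392
```

Request:
step_arm(series=[{"ax": 0,"ay": 0,"az": 8,"x": 0,"y": 0,"z": 0,"claw": 45},{"ax": 0,"ay": 0,"az": 16,"x": 0,"y": 0,"z": 0,"claw": 45},{"ax": 0,"ay": 0,"az": 24,"x": 0,"y": 0,"z": 0,"claw": 45},{"ax": 0,"ay": 0,"az": 26,"x": 0,"y": 0,"z": -0.04,"claw": 45},{"ax": 0,"ay": 0,"az": 26,"x": 0,"y": 0,"z": -0.08,"claw": 45},{"ax": 0,"ay": 0,"az": 26,"x": 0,"y": 0,"z": -0.1,"claw": 45},{"ax": 0,"ay": 0,"az": 26,"x": 0,"y": 0,"z": -0.1,"claw": 45}])

```text
time_s: 38.2
tool_pos: [0.472, -0.0691, 0.1235]
tool_rot: [180.0, -0.3, -179.8]
force: [0.2, -0.4, -0.8]
grip_width: 0.0392
```

```bash
python3 look.py t wrist scene side
```

```text
[ 0.472  -0.0691  0.1235] [ 179.99   -0.27 -179.75] 38.2 [-38.2   1.8  44.5 115.7  -1.4  63.2  97.2] F [ 0.2 -0.4 -0.8] w 0.0392
```

View pics/t_scene.png

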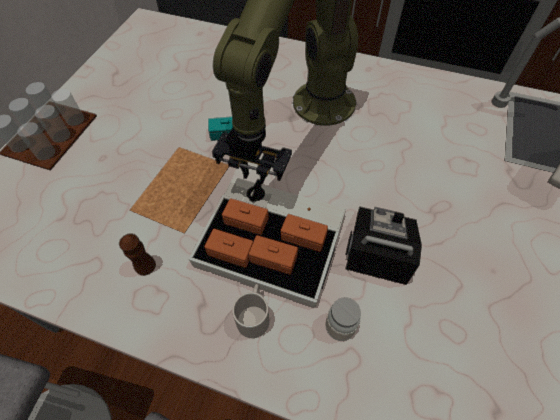

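View pics/t_side.png

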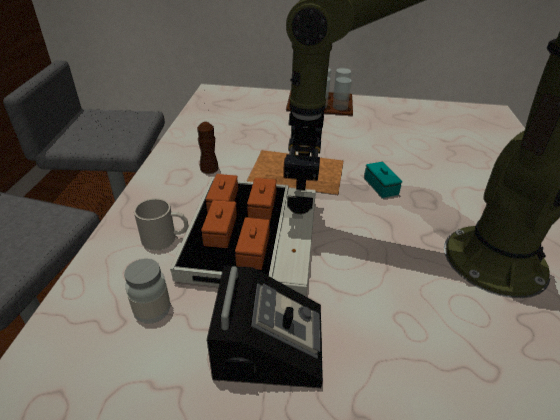

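View pics/t_wrist.png

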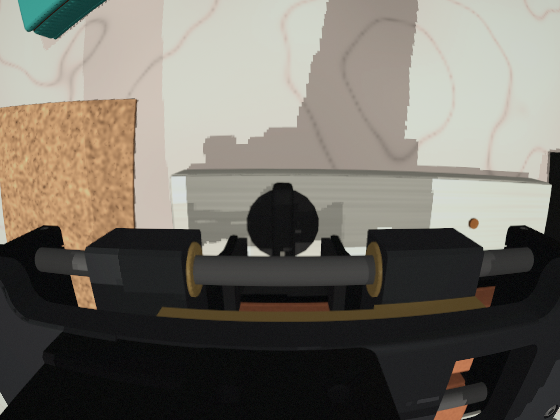

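Request:
step_arm(series=[{"ax": 0,"ay": 0,"az": 0,"x": 0.001,"y": 0,"z": -0.03,"claw": 45},{"ax": 0,"ay": 0,"az": 0,"x": 0.001,"y": 0,"z": -0.05,"claw": 45},{"ax": 0,"ay": 0,"az": 0,"x": 0.001,"y": 0,"z": -0.06,"claw": 45},{"ax": 0,"ay": 0,"az": 0,"x": 0.001,"y": 0,"z": -0.06,"claw": 0},{"ax": 0,"ay": 0,"az": 0,"x": 0.001,"y": 0,"z": -0.06,"claw": 0},{"ax": 0,"ay": 0,"az": 0,"x": 0.001,"y": 0,"z": -0.06,"claw": 0},{"ax": 0,"ay": 0,"az": 0,"x": 0.001,"y": 0,"z": -0.06,"claw": 0},{"ax": 0,"ay": 0,"az": 0,"x": 0.001,"y": 0,"z": -0.06,"claw": 0}], squeeze=25)

```text
time_s: 39.15
tool_pos: [0.476, -0.0701, 0.0669]
tool_rot: [180.0, 0.1, -179.8]
force: [0.4, -2.4, 5.1]
grip_width: 0.0136
```

Request:
step_arm(series=[{"ax": 0,"ay": 0,"az": -7,"x": 0,"y": 0,"z": 0,"claw": 0},{"ax": 0,"ay": 0,"az": -14,"x": 0,"y": 0,"z": 0,"claw": 0},{"ax": 0,"ay": 0,"az": -21,"x": 0,"y": 0,"z": 0,"claw": 0},{"ax": 0,"ay": 0,"az": -28,"x": 0,"y": 0,"z": 0,"claw": 0},{"ax": 0,"ay": 0,"az": -35,"x": 0,"y": 0,"z": 0,"claw": 0},{"ax": 0,"ay": 0,"az": -42,"x": 0,"y": 0,"z": 0,"claw": 0},{"ax": 0,"ay": 0,"az": -49,"x": 0,"y": 0,"z": 0,"claw": 0},{"ax": 0,"ay": 0,"az": -56,"x": 0,"y": 0,"z": 0,"claw": 0},{"ax": 0,"ay": 0,"az": -60,"x": 0,"y": 0,"z": 0,"claw": 0},{"ax": 0,"ay": 0,"az": -62,"x": 0,"y": 0,"z": 0,"claw": 0},{"ax": 0,"ay": 0,"az": -62,"x": 0,"y": 0,"z": 0,"claw": 0}])

```text
time_s: 40.25
tool_pos: [0.4755, -0.0712, 0.0669]
tool_rot: [180.0, 0.1, 118.3]
force: [-2.8, -5.6, 6.8]
grip_width: 0.0137
```

Request:
step_arm(series=[{"ax": 0,"ay": 0,"az": 0,"x": 0,"y": 0,"z": 0,"claw": 40},{"ax": 0,"ay": 0,"az": 0,"x": 0,"y": 0,"z": 0,"claw": 40},{"ax": 0,"ay": 0,"az": 0,"x": 0,"y": 0,"z": 0,"claw": 40},{"ax": 0,"ay": 0,"az": 0,"x": 0,"y": 0,"z": 0.04,"claw": 40},{"ax": 0,"ay": 0,"az": 0,"x": 0,"y": 0,"z": 0.08,"claw": 40},{"ax": 0,"ay": 0,"az": 0,"x": 0,"y": 0,"z": 0.12,"claw": 40},{"ax": 0,"ay": 0,"az": 0,"x": 0,"y": 0,"z": 0.16,"claw": 40},{"ax": 0,"ay": 0,"az": 0,"x": 0,"y": -0.04,"z": 0.18,"claw": 40},{"ax": 0,"ay": 0,"az": 0,"x": 0,"y": -0.08,"z": 0.18,"claw": 40},{"ax": 0,"ay": 0,"az": 0,"x": 0,"y": -0.12,"z": 0.18,"claw": 40},{"ax": 0,"ay": 0,"az": 0,"x": 0,"y": -0.12,"z": 0.18,"claw": 40}])

```text
time_s: 41.35
tool_pos: [0.4738, -0.1953, 0.2465]
tool_rot: [180.0, 0.2, 117.7]
force: [-0.4, -0.5, 0.6]
grip_width: 0.0349
```

```bash
python3 look.py u wrist scene side; python3 - <<'E'
from h import *
crop('pics/u_scene.png','pics/uc.png',180,170,430,310,3.1)
crop('pics/u_side.png','pics/us.png',120,160,350,390,2.6)
E
```

```text
[ 0.4738 -0.1953  0.2465] [1.7996e+02 1.6000e-01 1.1774e+02] 41.35 [-42.   -1.   61.7 102.8   1.   77.5  47.2] F [-0.4 -0.5  0.6] w 0.0349
```

View pics/uc.png

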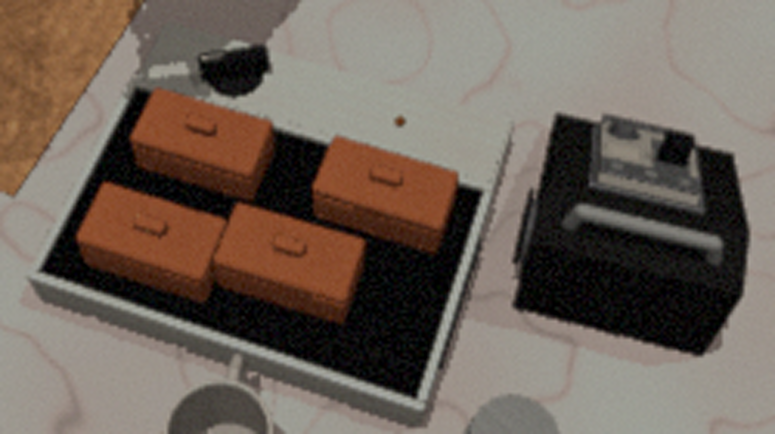

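View pics/us.png

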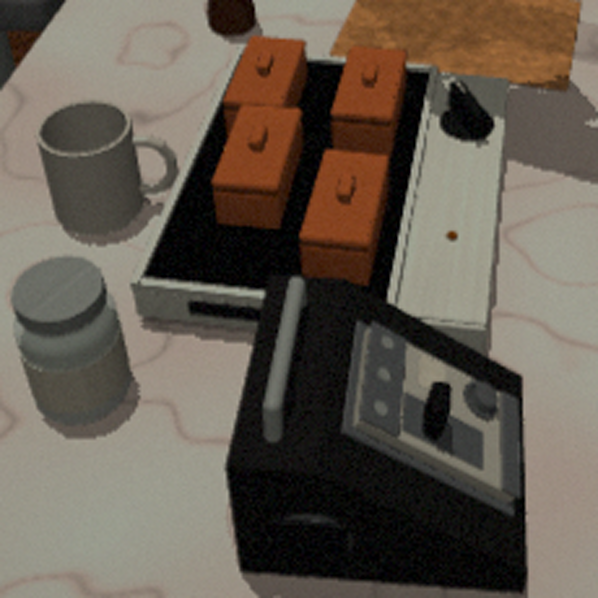

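View pics/u_wrist.png

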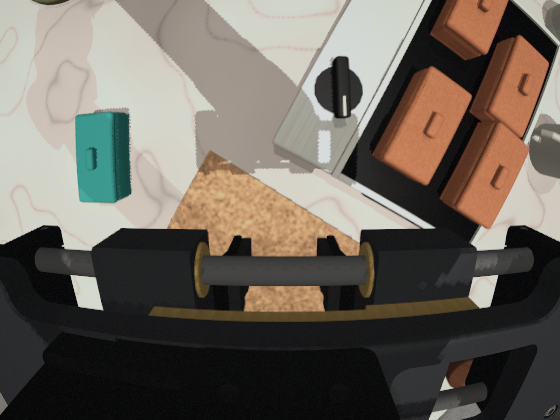

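```bash
python3 - <<'E'
from h import *
S,D=cam('scene'),cam('side'); W=cam('wrist')
def tri(uvs):
    A=[];B=[]
    for C,uv in uvs:
        r=ray(C,*uv); r/=np.linalg.norm(r); M=np.eye(3)-np.outer(r,r); A.append(M);B.append(M@C['e'])
    return np.linalg.lstsq(np.vstack(A),np.hstack(B),rcond=None)[0]
a=lambda u,v:(180+u/3.1,170+v/3.1); b=lambda u,v:(120+u/2.6,160+v/2.6)
for n,s,d,w in [('A',(200,124),(370,73),(434,125)),('B',(150,223),(265,64),(499,177)),('D',(289,244),(257,138),(524,83)),('C',(385,174),(345,187),(486,5))]:
    x=tri([(S,a(*s)),(D,b(*d)),(W,w)]); print(n,x.round(4),'rel glass',(x-[.6205,.017,.106]).round(3))
p=onz(W,340,58,.077);q=onz(W,344,117,.077); print(np.degrees(np.arctan2(*(q-p)[[1,0]])))
E
```

```text
A [ 0.5688 -0.0555  0.1031] rel glass [-0.052 -0.073 -0.003]
B [ 0.6696 -0.057   0.1015] rel glass [ 0.049 -0.074 -0.004]
D [0.6491 0.0543 0.1013] rel glass [ 0.029  0.037 -0.005]
C [0.564  0.1048 0.1014] rel glass [-0.056  0.088 -0.005]
-57.95170674444882
```

```bash
python3 -c "
from cell import workorder; print(workorder.sign_off())"
```

```text
the job is handed in; nothing more can be done
None
```

The job is done and handed in at about 41 s of the 210 s allowed; sign-off gave no verdict. I turned the switch off, pressed the test button so the lever dropped, and lifted the lever to its upper stop. It sprang back to the latched position. I then moved all four dishes from the mat to the glass one at a time and switched the tray on again.

My last pictures, taken with the arm clear of everything, showed:

- **Switch:** the bar measures about 58° (about 1.01 rad), above the 0.9 rad limit. The same measurement gave about 59° at the start, when the tray was on.
- **Lever:** it is still up. Measured just after the reset, its tip was where the latched angle of 0.90 rad puts it.
- **Dishes:** all four stand flat inside the frame. Their middles are at (-52, -73), (49, -74), (29, 37) and (-56, 88) mm from the glass centre. The lid grips came out 3–5 mm below their nominal top height on all four. I took this as aiming at the middle of each grip rather than its top.
- **Mug, jar, pepper mill and turquoise dish:** they look unmoved, judged by eye only.

One check disagreed: the third dish shifted about 45 mm after I set it down and now stands against its neighbour. It is flat and within limits, so I left it and placed the fourth dish a little further forward.

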